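# Bring the high spot of a wheel round to the truing pointer

## Task

Two brass wheels lie flat on round grey truing stands; one is perfectly round, the other has a high spot bulging out of its rim. Turn the one with the high spot slowly until the peak of the bulge stands right at the tip of its stand's fixed pointer, then let go of it and leave it stopped there. Do not turn the round wheel.

Things in the scene. Friction and masses are not known exactly. Their poses are not given: they have to be found in the camera images.
- lobed_wheel (a joint): angle (rad) of the wheel with the high spot, counterclockwise from above positive; 0 = peak of the high spot exactly at the pointer tip; starts between 0.6 and 1.35, so it must turn clockwise by that much. Flat brass disc, radius 52 mm, 12 mm thick, top 74 mm above the bench; one side swells out to 74 mm from the axis. Friction 0.05 N m: it stays where it is left. Stops at -3.1 and 3.1
- knob (a point): top centre of the upright round steel knob in the middle of that wheel, on its axis, 118 mm above the bench. Fast to the wheel; 32 mm diameter (34 over the knurl), 41 mm high above a 48 mm clamp washer; can be gripped from above in any direction. The wheel turns on a fixed grey round stand, 208 mm across and 50 mm high
- pointer_tip (a point): tip of the fixed steel pointer of that same stand, 78 mm from the wheel's axis, 68 mm above the bench, pointing level at the axis; its post stands on the stand 94 mm from the axis, top 80 mm above the bench. It lies on the robot's side of the wheel (-x), up to 60 degrees to either side
- round_rim (a point): point on the top edge of the rim of the other, perfectly round wheel (radius 52 mm, top 74 mm above the bench, same knob, stand and pointer), on the side opposite its pointer; the axis lies 52 mm away along this point's own +x axis. This wheel must not be turned

How it is judged:
At the end, for the whole second after the job is handed in: The peak of the high spot stands within 0.2 rad (11 degrees, about 15 mm along the rim) of the pointer tip, and the wheel is at rest (under 0.05 rad/s) (value of joint lobed_wheel between -0.2 and 0.2 rad and velocity of joint lobed_wheel between -0.05 and 0.05 rad/s); the robot touches nothing.
It fails at once if the round wheel was turned (its rim moved more than 10 mm) (distance of round_rim from where it was at the start of the episode above 0.01 m).
It fails at once if the wheel was spun fast (over 4 rad/s) (velocity of joint lobed_wheel above 4 rad/s or velocity of joint lobed_wheel below -4 rad/s).
It also fails if it takes over 38 s, if anything falls off the work surface, if the arm or the gripper's body presses on something with over 40 N, if the wrist force passes 120 N, or if a joint passes its speed limit or range.

## Robot

A 7-joint arm with a two-finger parallel gripper is mounted at the origin on a cart in front of the work surface, level with it; the furniture and walls round the work are solid. World frame = base frame: x ahead of the robot, y to its left, z up, the work surface at z = 0. Lengths are in m, angles in rad, forces in N, time in s.
With the tool pointing down it reaches from about 0.35 to 0.9 m from the base axis. Payload 8.1 kg.
Tool frame: the origin (TCP) lies between the finger pads; the fingertips stand 8 mm ahead of it and the grasp point (between the pads) lies 11 mm behind it (arm.tcp_to_tips is the distance from the TCP to the fingertips, in m); z points along the fingers, x is the direction in which the jaws open and shut, and the axes are right-handed (so a half turn about z gives the same grasp; the last joint's range is limited). The gripper opens to 92 mm and grips with 3 to 60 N. Pads are 19 mm wide; open, the fingers measure 130 mm over their backs; the gripper's body (75 mm by 190 mm) begins 47 mm behind the grasp point.
Start: joints at [-1.243, 0.434, 0.025, 1.573, -0.012, 1.134, -0.075], TCP at [0.261, 0.568, 0.202] pointing down, gripper open.
Joint ranges: [-2.62, 2.62], [-0.44, 2.09], [-1.27, 1.32], [0.08, 2.57], [-1.32, 4.46], [0.12, 2], [-2.74, 2.74]. Speed limits (rad/s): [2.22, 2.22, 3.01, 3.01, 3.14, 3.14, 3.14].

## Interface

Orientations are given as a rotation vector (axis times angle).
In Python, from cell import arm, eyes gives the robot as it stands.
- The arm moves only by the tool play_rows, never from a script. Its argument "rows" is a list of rows, each a list of 3 entries, a list of its own where there are three numbers: the shift along the tool's x, y, z each as a share of 50 cm, from -1 to 1, then the turn, a rotation vector about the tool's x, y, z each as a share of 60 degrees, from -1 to 1, then the opening, from -1 (shut) to 1 (fully open), so that 0 is half open. In form: [[[dx, dy, dz], [ax, ay, az], grip], ...]. A call has 1 to 10 rows; each row is the pose to reach, as a shift and turn from the pose commanded when the call began, along the tool's axes at that moment; what a row does not reach only later rows make up. A row lasts 1/10 s, in which the tool goes at most 50 mm and 8.59 degrees, less where a joint would pass 70% of its speed; a pose out of reach is approached as far as the arm can. A call with a number of a shift or a turn outside -1 to 1 is refused whole. A call with a gripper value outside its range is refused whole. The fingers move at their own pace and stop on an object; "newtons" is the grip in N (left out, the last holds). Time passes only in rows, so rows that repeat a pose let the fingers close. It gives the time, the measured TCP pose, the force and the opening at its end, in the units of the state.
- arm.observe(): the state, without advancing time (a new reading comes with each control period).
- eyes.get_image(name): name is "side" or "top" or "wrist"; returns (picture, depth): 420x560x3 uint8, red, green, blue; 420x560 float32, m along the optical axis (not along the pixel's ray), 0 where there is no reading.
- eyes.get_calibration(name): a dict with "intrinsics" (3x3 intrinsics, pixels), "R" (3x3) and "t" (3): a world point X has camera coordinates R X + t. Camera axes: x right, y down, z forward; pixel columns grow to the right and rows downward; lengths in m; the calibration is good to about 2 mm. A picture is of the moment at which its call begins: read the wrist's pose just before it. get_calibration takes no time and is no camera call; for the wrist camera it gives the pose at the moment of the call.
- arm.sign_off(): hands the job in, once; it reports no verdict.
The state is a dict: "clock": time; "joints": joint angles; "dq": joint speeds; "joint_efforts": joint torques, N m; "position": TCP position; "ee_rot": TCP orientation; "force": force on the tool from outside, world axes, zero at the start; "ft_torque": the same for the moment, N m; "width": opening from 0.0 (shut) to 1.0 (fully open).
Only numpy, scipy, OpenCV 4.12 (cv2) and the standard library are available. Lean on these libraries where they do the work, as an engineer would, in place of code of your own. Each camera call takes 0.05 s, during which the arm holds its last target.

## Working session

There is one attempt and no reset: what is moved stays moved. The work goes in short steps, Python scripts to look and compute and a tool call to move; the robot and the scene stay as the last step left them, time stands still between calls to the robot, and variables do not carry over. Pictures are saved under pics/ and viewed, and the job is handed in when it is done.

Besides the shell and the picture viewer there is one more tool, called by a JSON object that holds its "op" and its "data". play_rows: Moves the arm, as the interface text tells. Its arguments: {"type":"object","properties":{"rows":{"type":"array","items":{"type":"array"}},"newtons":{"type":"number"}},"required":["rows"]}

```bash
mkdir -p pics; python3 - <<'E'
from cell import arm, eyes
import cv2,numpy as np
print(arm.observe())
for n in("top","side"):
    p,d=eyes.get_image(n); np.savez("%s0.npz"%n,p=p,d=d)
    cv2.imwrite("pics/%s0.png"%n,p[:,:,::-1])
    c=eyes.get_calibration(n);print(n,c)
E
```

```text
{'clock': 0.0, 'joints': array([-1.24256596,  0.43522227,  0.02500127,  1.57407168, -0.01161963,
        1.13395091, -0.07510659]), 'dq': array([ 0.0015039 ,  0.00019147,  0.00117448,  0.0018651 ,  0.0006801 ,
        0.00079463, -0.00022013]), 'joint_efforts': array([-6.58333556e-04, -6.67824841e+01,  9.84962024e-01, -3.14456928e+01,
       -6.05185842e-02,  4.27580858e-02,  1.34254760e-04]), 'position': array([0.26086121, 0.56738718, 0.20075557]), 'ee_rot': array([ 2.6442562e+00,  1.6946162e+00, -1.8727290e-03]), 'force': array([0.18580247, 0.74884154, 0.05616608]), 'ft_torque': array([ 0.00713239,  0.04737461, -0.0223342 ]), 'width': 0.9999209528593473}
top {'intrinsics': array([[499.60140379,   0.        , 273.35824784],
       [  0.        , 499.60140379, 210.63991011],
       [  0.        ,   0.        ,   1.        ]]), 'R': array([[-0.18139001, -0.98337782,  0.00810695],
       [-0.94164271,  0.17130289, -0.28976598],
       [ 0.2835607 , -0.06019451, -0.95706319]]), 't': array([0.09653629, 0.51371594, 1.11819943])}
side {'intrinsics': array([[420.08681736,   0.        , 270.67114516],
       [  0.        , 420.08681736, 209.69968133],
       [  0.        ,   0.        ,   1.        ]]), 'R': array([[-0.99152031, -0.12925732,  0.0134175 ],
       [-0.1176021 ,  0.84856631, -0.51585363],
       [ 0.05529222, -0.51305727, -0.85657166]]), 't': array([0.50977139, 0.09987316, 1.07485619])}
```

View pics/top0.png

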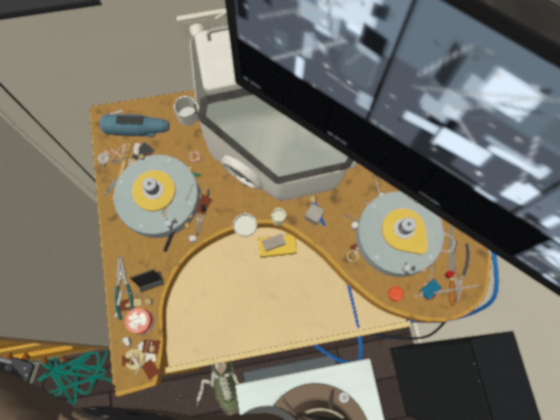

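View pics/side0.png

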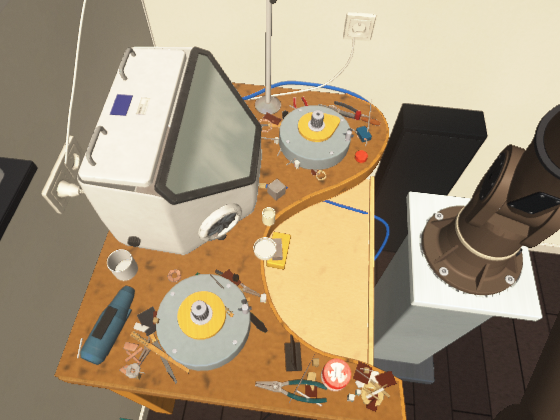

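```bash
cat > h.py <<'E'
import numpy as np,cv2
from cell import arm,eyes
def ray(c,u,v):
    K,R,t=c["intrinsics"],c["R"],c["t"]
    d=R.T@np.linalg.solve(K,[u,v,1.0]); return -R.T@t,d
def onz(c,u,v,z):
    o,d=ray(c,u,v); return o+d*(z-o[2])/d[2]
def dep(c,u,v,d):
    o,r=ray(c,u,v); return o+r*d
def tri(c1,p1,c2,p2):
    o1,d1=ray(c1,*p1);o2,d2=ray(c2,*p2)
    s=np.linalg.lstsq(np.c_[d1,-d2],o2-o1,rcond=None)[0]
    a,b=o1+d1*s[0],o2+d2*s[1]; return (a+b)/2,np.linalg.norm(a-b)
E
python3 - <<'E'
from h import *
for n,b in(("top",(350,185,460,280)),("side",(270,90,370,180))):
    z=np.load(n+"0.npz");p,d=z["p"],z["d"];c=eyes.get_calibration(n)
    x0,y0,x1,y1=b
    cv2.imwrite(f"pics/{n}0z.png",cv2.resize(p[y0:y1,x0:x1,::-1],None,fx=6,fy=6,interpolation=cv2.INTER_CUBIC))
    hsv=cv2.cvtColor(p,cv2.COLOR_RGB2HSV)
    m=cv2.inRange(hsv,(20,120,120),(32,255,255)); m2=np.zeros_like(m);m2[y0:y1,x0:x1]=m[y0:y1,x0:x1]
    N,l,s,ce=cv2.connectedComponentsWithStats(m2)
    for i in range(1,N):
        if s[i,4]>100:print(n,s[i],ce[i],onz(c,*ce[i],.074))
    
z=np.load("top0.npz");c=eyes.get_calibration("top")
for uv in[(407,227),(385,240),(400,80),(450,170),(500,230),(520,255),(250,80),(300,120),(280,180)]:
    print(uv,dep(c,*uv,z["d"][uv[1],uv[0]]))
E
```

```text
top [ 382  209   45   45 1117] [404.93106535 232.40734109] [ 0.41450448 -0.29439784  0.074     ]
side [298 112  42  30 655] [317.73282443 127.30229008] [ 0.41907649 -0.28793228  0.074     ]
(407, 227) [ 0.41793562 -0.28937721  0.11427157]
(385, 240) [ 0.40759428 -0.24701682  0.06086715]
(400, 80) [ 0.35889591 -0.05369951  0.90072933]
(450, 170) [ 0.30834211 -0.10269723  0.82789801]
(500, 230) [ 0.25800955 -0.14965648  0.78602153]
(520, 255) [ 0.23536818 -0.17175138  0.76436199]
(250, 80) [0.46269458 0.04370491 0.76204671]
(300, 120) [ 4.15992819e-01 -6.73299038e-04  7.47001007e-01]
(280, 180) [ 0.5597494  -0.01860042  0.17742669]
```

View pics/top0z.png

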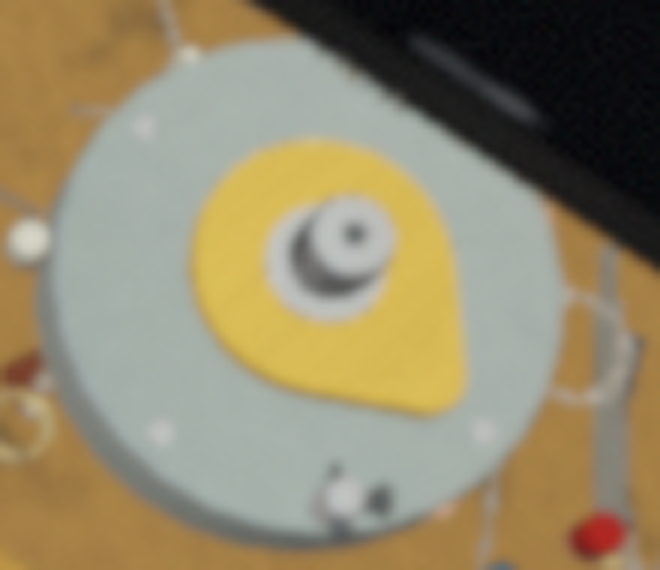

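View pics/side0z.png

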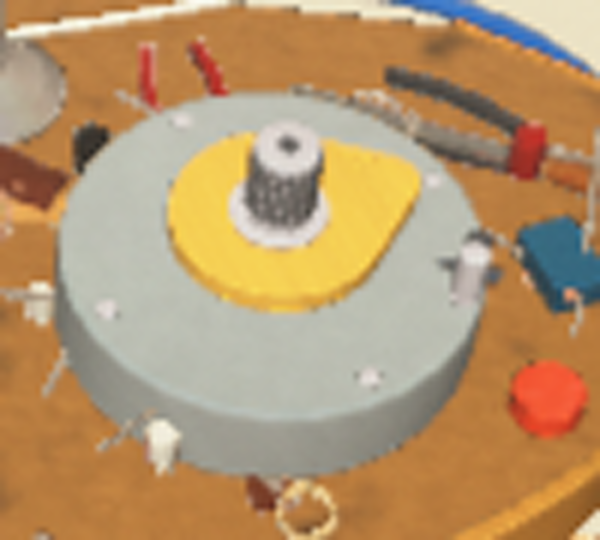

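```bash
python3 - <<'E'
from h import *
P=[]
for n in("top","side"):
    z=np.load(n+"0.npz");d=z["d"];c=eyes.get_calibration(n)
    v,u=np.mgrid[0:420:2,0:560:2];dd=d[::2,::2];k=dd>0
    K,R,t=c["intrinsics"],c["R"],c["t"]
    q=np.linalg.inv(K)@np.stack([u[k],v[k],np.ones(k.sum())])*dd[k]
    X=R.T@(q-t[:,None]);P.append(X.T)
for n,Q in zip(("top","side"),P):
    print(n,"rows x -0.1..0.9 step .1, cols y .7..-.7: max z cm")
    for x in np.arange(-.1,.9,.1):
        r=[]
        for y in np.arange(.7,-.75,-.1):
            m=(abs(Q[:,0]-x)<.05)&(abs(Q[:,1]-y)<.05); r.append("%4d"%(100*Q[m,2].max()) if m.any() else "  --")
        print("%.1f"%x,*r)
E
```

```text
top rows x -0.1..0.9 step .1, cols y .7..-.7: max z cm
-0.1   --   --   --   --   --   --   --   --   --   --  -87  -20    0   --   --
0.0   --   --   --  -87  -81  -80   --   --    4    0  -87   -1    9   --   --
0.1  -86  -86  -87  -86  -78   71   68   30   15    0  -87   -1   16   --   --
0.2  -85  -87   33    2   77   81  -16  -16  -16   85    0    3   19   --   --
0.3    4   --   33    5    5  -16  -16  -16  100   87    8    5   11   --   --
0.4    5   --   --    8    8  -16  -16   97   99   88   12    5    1   --   --
0.5    4   --   --    1    8    7   87   89    3    5    7    5   --   --   --
0.6    4   --   --    5   12    7   25   24   24   19    2   --   --   --   --
0.7    3   --   --    5    7    7   30   30   25   --   --   --   --   --   --
0.8    3   --   --   53   53   53   30   30   --   --   --   --   --   --   --
side rows x -0.1..0.9 step .1, cols y .7..-.7: max z cm
-0.1   --   --   --   --  -86    0   10   10   --   --   --   -1   35   --   --
0.0   --   --   --   --   --    0   41   34   33    0  -86   -1   34   --   --
0.1   --   --   --   --   --    0   56   45   33    0  -87   -1   33   --   --
0.2   --   --   --   65    1    0    0    0    0    0    0    2   32   --   --
0.3   --   --   66   66    5  -16  -16  -16    0    5    8    5   31   --   --
0.4   --   --   --    8    8  -16  -16  -16    0    7   12    5   30   --   --
0.5   --   --   --    1    8    8    2    4    4    5    7    5   29   --   --
0.6   --   --   --    5   82    7   25   24   24   24   41   35   28   --   --
0.7   --   --   --    5    7    7   31   30   31   30   30    2   27   --   --
0.8   --   --   --    6   55   53   30   30   30   30   30   --   26   --   --
```

```bash
cat >> h.py <<'E'
def lobe(p,c,b,ax,save=None):
    x0,y0,x1,y1=b
    hsv=cv2.cvtColor(p,cv2.COLOR_RGB2HSV)
    m=cv2.inRange(hsv,(20,110,90),(33,255,255));m2=np.zeros_like(m);m2[y0:y1,x0:x1]=m[y0:y1,x0:x1]
    cs,_=cv2.findContours(m2,cv2.RETR_EXTERNAL,cv2.CHAIN_APPROX_NONE)
    k=max(cs,key=cv2.contourArea)[:,0]
    Q=np.array([onz(c,u,v,.074)[:2] for u,v in k]); D=Q-ax[:2]
    r=np.hypot(*D.T);a=np.arctan2(D[:,1],D[:,0])
    i=r.argmax();rel=(a-a[i]+np.pi)%(2*np.pi)-np.pi
    w=(r>.058)&(abs(rel)<.8)
    return r.max(),np.median(r),a[i],a[i]+np.average(rel[w],weights=r[w]-.056)
E
python3 - <<'E'
from h import *
ct,cs=eyes.get_calibration("top"),eyes.get_calibration("side")
k,e=tri(ct,(408.8,223.8),cs,(318.2,114.3));print("knob",k,e)
q,e=tri(ct,(407.2,267.8),cs,(349.5,131.7));print("post",q,e)
d=q-k;pa=np.arctan2(d[1],d[0]);print("r",np.hypot(*d[:2]),"pointer az",pa)
print(onz(ct,408.8,223.8,.118),onz(cs,318.2,114.3,.118),onz(ct,407.2,267.8,.08),onz(cs,349.5,131.7,.08))
for n,b,c in(("top",(350,185,460,280),ct),("side",(270,90,370,180),cs)):
    z=np.load(n+"0.npz");L=lobe(z["p"],c,b,k);print(n,L,"rel",[(x-pa+np.pi)%(2*np.pi)-np.pi for x in L[2:]])
E
```

```text
knob [ 0.42332116 -0.29370278  0.1191026 ] 0.00039768097846434663
post [ 0.33070237 -0.27512372  0.0836324 ] 0.0009241098919321493
r 0.0944638627143641 pointer az 2.943623073355948
[ 0.42374998 -0.29416334  0.118     ] [ 0.42310332 -0.29464816  0.118     ] [ 0.33074627 -0.27602446  0.08      ] [ 0.33057466 -0.2787359   0.08      ]
top (np.float64(0.07064533692583044), np.float64(0.05097936789679082), np.float64(-2.6625373948107174), np.float64(-2.649531430389286)) rel [np.float64(0.6770248390129208), np.float64(0.6900308034343521)]
side (np.float64(0.0721785471054591), np.float64(0.05169372650538334), np.float64(-2.528756342582934), np.float64(-2.5476029839810708)) rel [np.float64(0.8108058912407046), np.float64(0.7919592498425674)]
```

{"op": "play_rows", "data": {"rows": [[[-0.64, 0.6, 0], [0, 0, 0.5], 1], [[-0.64, 0.6, 0], [0, 0, 0.5], 1], [[-0.64, 0.6, 0], [0, 0, 0.5], 1], [[-0.64, 0.6, 0], [0, 0, 0.5], 1], [[-0.64, 0.6, 0], [0, 0, 0.5], 1], [[-0.64, 0.6, 0], [0, 0, 0.5], 1], [[-0.64, 0.6, 0], [0, 0, 0.5], 1], [[-0.64, 0.6, 0], [0, 0, 0.5], 1], [[-0.64, 0.6, 0], [0, 0, 0.5], 1], [[-0.64, 0.6, 0], [0, 0, 0.5], 1]], "newtons": 30}}

```text
clock: 1.1
position: [0.401, 0.1465, 0.2016]
ee_rot: [2.996, 0.941, -0.0]
force: [-0.4, 1.0, 0.1]
width: 1.0
```

```bash
cat >> h.py <<'E'
from scipy.spatial.transform import Rotation as Ro
def plan(target,az=None):
    s=arm.observe();R=Ro.from_rotvec(s["ee_rot"]).as_matrix()
    print("t",s["clock"],"pos",s["position"].round(4),"x az",np.degrees(np.arctan2(R[1,0],R[0,0])),"z",R[:,2].round(3),"q",s["joints"].round(2),"F",s["force"].round(1),s["width"])
    print("shift share",(R.T@(np.array(target)-s["position"])/.5).round(4))
    if az is not None:
        T=np.array([[np.cos(az),np.sin(az),0],[np.sin(az),-np.cos(az),0],[0,0,-1]]).T
        T=np.c_[[np.cos(az),np.sin(az),0],[np.sin(az),-np.cos(az),0],[0,0,-1]]
        print("turn share",(Ro.from_matrix(R.T@T).as_rotvec()/np.radians(60)).round(4))
E
python3 - <<'E'
from h import *
plan([.423,-.294,.2],0)
p,d=eyes.get_image("side");cv2.imwrite("pics/side1.png",p[:,:,::-1])
E
```

```text
t 1.1 pos [0.401  0.1465 0.2016] x az 34.86528785570662 z [ 0.    -0.001 -1.   ] q [-0.79  0.1   0.34  2.05 -0.04  1.    0.18] F [-0.4  1.   0.1] 0.9999485450167708
shift share [-0.4676  0.748   0.0042]
turn share [1.100e-03 1.000e-04 5.811e-01]
```

View pics/side1.png

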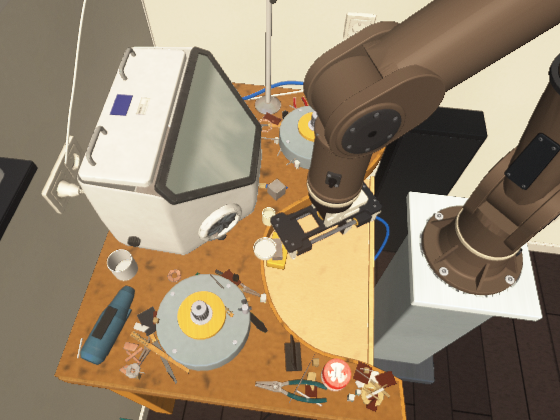

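{"op": "play_rows", "data": {"rows": [[[-0.235, 0.375, 0], [0, 0, 0.29], 1], [[-0.235, 0.375, 0], [0, 0, 0.29], 1], [[-0.235, 0.375, 0], [0, 0, 0.29], 1], [[-0.235, 0.375, 0], [0, 0, 0.29], 1], [[-0.235, 0.375, 0], [0, 0, 0.29], 1], [[-0.235, 0.375, 0], [0, 0, 0.29], 1]]}}

```text
clock: 1.75
position: [0.4126, -0.0711, 0.2016]
ee_rot: [3.104, 0.483, 0.0]
force: [-0.2, 1.5, -0.0]
width: 0.999
```

```bash
python3 - <<'E'
from h import *
plan([.423,-.294,.2],0)
p,d=eyes.get_image("top");cv2.imwrite("pics/top2.png",p[:,:,::-1])
E
```

```text
t 1.75 pos [ 0.4126 -0.0711  0.2016] x az 17.692147409136904 z [ 0.    -0.001 -1.   ] q [-0.49  0.08  0.58  2.08 -0.05  1.    0.43] F [-0.2  1.5 -0. ] 0.9993175740668105
shift share [-0.1156  0.431   0.0035]
turn share [ 6.000e-04 -2.000e-04  2.949e-01]
```

View pics/top2.png

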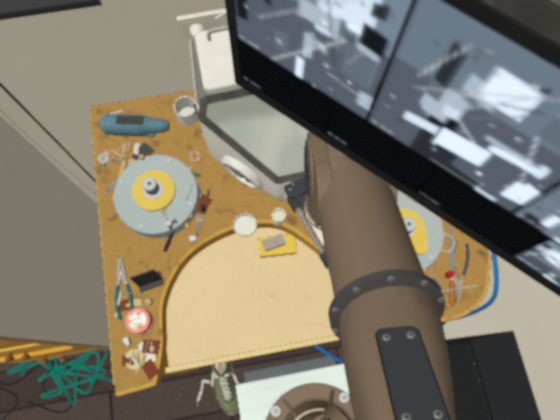

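```bash
python3 - <<'E'
from h import *
p,d=eyes.get_image("top");c=eyes.get_calibration("top")
for uv in[(330,150),(340,170),(380,200),(385,250),(390,300),(400,350),(420,400),  (260,90),(320,132),(390,172),(450,215),(520,265),(555,285)]:
    print(uv,dep(c,*uv,d[uv[1],uv[0]]).round(3))
E
```

```text
(330, 150) [ 0.421 -0.046  0.641]
(340, 170) [ 0.382 -0.047  0.668]
(380, 200) [ 0.329 -0.075  0.701]
(385, 250) [ 0.266 -0.054  0.746]
(390, 300) [ 0.216 -0.039  0.779]
(400, 350) [ 0.174 -0.029  0.81 ]
(420, 400) [ 0.138 -0.029  0.832]
(260, 90) [0.454 0.035 0.754]
(320, 132) [ 0.397 -0.018  0.75 ]
(390, 172) [ 0.339 -0.075  0.759]
(450, 215) [ 0.287 -0.124  0.752]
(520, 265) [ 0.228 -0.179  0.746]
(555, 285) [ 0.203 -0.202  0.752]
```

```bash
cat > fit.py <<'E'
from h import *
from itertools import product
from scipy.optimize import least_squares
o=[([-1.24256596,.43522227,.02500127,1.57407168,-.01161963,1.13395091,-.07510659],[.26086121,.56738718,.20075557],[2.6442562,1.6946162,-.0018727])]
import sys
s=arm.observe()
o.append((s["joints"],s["position"],s["ee_rot"]))
best=[]
for sg in product([1,-1],repeat=4):
  for off in (0,np.pi):
    e=0
    for q,p,rv in o:
        a,b,c,d=[sg[i]*q[2*i] for i in range(4)]
        R=Ro.from_euler("ZYZYZYZ",[a,q[1],b,q[3],c,q[5],d+off])
        e+=(R.inv()*Ro.from_rotvec(rv)).magnitude()
    best.append((e,sg,off))
best.sort();print(best[:4])
_,sg,off=best[0]
def chain(q,v):
    a,b,c,d=[sg[i]*q[2*i] for i in range(4)]
    S,L1,L2,D,o1,o2,o3,e1,e2,e3=v
    A=Ro.from_euler("Z",a);B=A*Ro.from_euler("YZ",[q[1],b]);C=B*Ro.from_euler("YZ",[q[3],c]);E=C*Ro.from_euler("YZ",[q[5],d])
    p0=A.apply([0,o1,S]);p1=p0+B.apply([e1,o2,L1]);p2=p1+C.apply([e2,o3,L2]);p3=p2+E.apply([0,0,D])
    return p0,p1,p2,p3
def f(v):return np.r_[np.concatenate([(chain(q,v)[3]-p)*100 for q,p,_ in o]),np.array(v[4:])*.3,(v-np.array([.33,.4,.42,.3,0,0,0,0,0,0]))[:4]*.1]
r=least_squares(f,[.33,.4,.42,.3,0,0,0,0,0,0])
V=r.x
if __name__=="__main__":
    print(V.round(3),(r.fun[:6]*10).round(2),"mm")
    for q,p,_ in o:
        for k in chain(q,V):print(k.round(3))
E
python3 fit.py
```

```text
Traceback (most recent call last):
  File "fit.py", line 14, in <module>
    R=Ro.from_euler("ZYZYZYZ",[a,q[1],b,q[3],c,q[5],d+off])
  File "scipy/spatial/transform/_rotation.pyx", line 1413, in scipy.spatial.transform._rotation.Rotation.from_euler
ValueError: Expected axis specification to be a non-empty string of upto 3 characters, got ZYZYZYZ
```

```bash
sed -i 's/R=Ro.from_euler("ZYZYZYZ",\[a,q\[1\],b,q\[3\],c,q\[5\],d+off\])/R=Ro.from_euler("ZYZ",[a,q[1],b])*Ro.from_euler("YZY",[q[3],c,q[5]])*Ro.from_euler("Z",d+off)/' fit.py; python3 fit.py
```

```text
[(1.857325841986749e-08, (-1, -1, -1, -1), 3.141592653589793), (0.12929835496310307, (-1, -1, 1, -1), 3.141592653589793), (0.5145302305412283, (-1, 1, -1, 1), 3.141592653589793), (0.5682602299576822, (-1, 1, 1, 1), 3.141592653589793)]
[ 0.264  0.553  0.435  0.366 -0.037 -0.008 -0.008  0.002  0.014  0.   ] [-0.  0.  0.  0. -0.  0.] mm
[ 0.035 -0.012  0.264]
[0.118 0.208 0.764]
[0.261 0.568 0.567]
[0.261 0.567 0.201]
[ 0.018 -0.033  0.264]
[ 0.058 -0.019  0.815]
[ 0.413 -0.068  0.568]
[ 0.413 -0.068  0.201]
```

```bash
cat > sim.py <<'E'
from fit import *
M0,M1=np.array([.52,.10,.75]),np.array([.18,-.225,.75])
def clr(q):
    p0,p1,p2,p3=chain(q,V)
    best=9;w=None
    for a,b in((p0,p1),(p1,p2)):
        for t in np.linspace(0,1,60):
            P=a+(b-a)*t
            # panel: vertical (approx) above edge
            d=(M1-M0)[:2];L=np.linalg.norm(d);u=d/L
            s=np.clip((P[:2]-M0[:2])@u,0,L);h=np.linalg.norm(P[:2]-M0[:2]-s*u)
            D=np.hypot(h,max(0,.75-P[2]))
            if D<best:best=D;w=P
    return best,w
def fk(q):
    a,b,c,d=[sg[i]*q[2*i] for i in range(4)]
    R=Ro.from_euler("ZYZ",[a,q[1],b])*Ro.from_euler("YZY",[q[3],c,q[5]])*Ro.from_euler("Z",d+off)
    return chain(q,V)[3],R
def err(q,p,R):
    x,r=fk(q);return np.r_[p-x,(R*r.inv()).as_rotvec()]
def go(q,p,R,n=40):
    q=np.array(q,float);p0,r0=fk(q);rv=(R*r0.inv()).as_rotvec();C=[]
    for k in range(1,n+1):
        pt=p0+(p-p0)*k/n;rt=Ro.from_rotvec(rv*k/n)*r0
        for _ in range(4):
            J=np.array([(err(q,pt,rt)-err(q+1e-5*e,pt,rt))/1e-5 for e in np.eye(7)]).T
            q=q+np.linalg.pinv(J)@err(q,pt,rt)
        C.append(clr(q)[0])
    return q,min(C)
def down(az):return Ro.from_matrix(np.c_[[np.cos(az),np.sin(az),0],[np.sin(az),-np.cos(az),0],[0,0,-1]])
E
python3 - <<'E'
from sim import *
print("now",clr(s["joints"]))
q0,p,rv=o[0]
q1,c=go(q0,np.array([.401,.1465,.2016]),down(np.radians(34.9)));print("check1",q1.round(2),c)
q2,c=go(q1,s["position"],down(np.radians(17.7)));print("check2",q2.round(2),c,"real",s["joints"].round(2))
for az in(0,-40,40):
 for z in(.2,.1):
  q,c=go(s["joints"],np.array([.423,-.294,z]),down(np.radians(az)));print(az,z,q.round(2),"min clr",c,clr(q),chain(q,V)[1].round(3))
# down first
for pt in([.40,-.10,.13],[.43,-.10,.13]):
  qa,ca=go(s["joints"],np.array(pt),down(.3));q,c=go(qa,np.array([.423,-.294,.145]),down(0));print(ca,c,q.round(2),clr(q))
E
```

```text
[(1.857325841986749e-08, (-1, -1, -1, -1), 3.141592653589793), (0.12929835496310307, (-1, -1, 1, -1), 3.141592653589793), (0.5145302305412283, (-1, 1, -1, 1), 3.141592653589793), (0.5682602299576822, (-1, 1, 1, 1), 3.141592653589793)]
now (np.float64(0.10536628436385458), array([ 0.26245857, -0.04741239,  0.67251014]))
check1 [-0.77  0.1   0.32  2.04 -0.04  1.    0.18] 0.1862248982127614
check2 [-0.47  0.08  0.56  2.08 -0.05  1.    0.42] 0.10525254012824055 real [-0.49  0.08  0.58  2.08 -0.05  1.    0.43]
0 0.2 [-0.09  0.3   0.76  1.88 -0.24  1.05  0.77] min clr 0.04312443024958581 (np.float64(0.04312443024958581), array([ 0.25504907, -0.12387909,  0.71246899])) [ 0.162 -0.03   0.793]
0 0.1 [ 0.01  0.43  0.67  1.99 -0.36  0.84  0.88] min clr 0.053758531046571766 (np.float64(0.053758531046571766), array([ 0.26460619, -0.09309605,  0.71089475])) [ 0.228 -0.047  0.767]
-40 0.2 [-0.16  0.32  0.86  1.88 -0.28  1.06  0.12] min clr 0.045421158494360035 (np.float64(0.045421158494360035), array([ 0.26246705, -0.11523073,  0.7104672 ])) [ 0.174 -0.016  0.79 ]
-40 0.1 [-0.07  0.46  0.79  1.99 -
[... 156 characters left out ...]
2 [-0.02  0.28  0.67  1.88 -0.2   1.05  1.43] min clr 0.041412515420842996 (np.float64(0.041412515420842996), array([ 0.24900142, -0.13125266,  0.71378619])) [ 0.153 -0.041  0.795]
40 0.1 [ 0.09  0.41  0.55  1.98 -0.29  0.83  1.5 ] min clr 0.049602648762544645 (np.float64(0.049602648762544645), array([ 0.25298037, -0.10742917,  0.71441935])) [ 0.214 -0.065  0.771]
0.10590748991718409 0.052260078077701055 [-0.03  0.37  0.7   1.94 -0.29  0.93  0.82] (np.float64(0.052260078077701055), array([ 0.25783759, -0.10789546,  0.70782985]))
0.10566028686977352 0.05209259601544933 [-0.02  0.37  0.7   1.94 -0.29  0.93  0.82] (np.float64(0.05209259601544933), array([ 0.25734195, -0.1084891 ,  0.70797398]))
```

```bash
python3 - <<'E'
from sim import *
lo=np.array([-2.62,-.44,-1.27,.08,-1.32,.12,-2.74]);hi=np.array([2.62,2.09,1.32,2.57,4.46,2,2.74])
q,_=go(s["joints"],np.array([.423,-.294,.1]),down(0),20)
for az in(0,):
 for sgn in(1,-1):
  qq=q.copy();tgt=np.array([.423,-.294,.1])
  for k in range(150):
    J=np.array([(err(qq,tgt,down(az))-err(qq+1e-5*e,tgt,down(az)))/1e-5 for e in np.eye(7)]).T
    n=np.linalg.svd(J)[2][-1]; n*=np.sign(n[2])*sgn
    qq=qq+.03*n; qq=qq+np.linalg.pinv(J)@err(qq,tgt,down(az))
    if k%10==9:
        print(sgn,k,qq.round(2),((qq>lo)&(qq<hi)).all(),round(clr(qq)[0],3),chain(qq,V)[1].round(2))
E
```

```text
[(1.857325841986749e-08, (-1, -1, -1, -1), 3.141592653589793), (0.12929835496310307, (-1, -1, 1, -1), 3.141592653589793), (0.5145302305412283, (-1, 1, -1, 1), 3.141592653589793), (0.5682602299576822, (-1, 1, 1, 1), 3.141592653589793)]
1 9 [-0.12  0.49  0.87  1.99 -0.48  0.88  1.01] True 0.063 [ 0.26 -0.01  0.75]
1 19 [-0.22  0.56  1.05  2.   -0.61  0.94  1.15] True 0.077 [0.29 0.02 0.74]
1 29 [-0.3   0.66  1.22  2.01 -0.74  1.02  1.29] True 0.096 [0.33 0.06 0.71]
1 39 [-0.34  0.78  1.38  2.01 -0.87  1.14  1.42] False 0.125 [0.37 0.09 0.66]
1 49 [-0.36  0.92  1.53  2.01 -0.98  1.28  1.54] False 0.166 [0.42 0.12 0.6 ]
1 59 [-0.36  1.07  1.67  2.01 -1.08  1.44  1.65] False 0.223 [0.46 0.13 0.54]
1 69 [-0.33  1.23  1.8   2.01 -1.16  1.62  1.73] False 0.291 [0.5  0.13 0.46]
1 79 [-0.29  1.38  1.94  2.01 -1.23  1.81  1.8 ] False 0.345 [0.53 0.12 0.38]
1 89 [-0.22  1.53  2.08  2.01 -1.3   2.01  1.86] False 0.358 [0.55 0.09 0.3 ]
1 99 [-0.14  1.66  2.23  2.01 -1.35  2.2   1.91] False 0.358 [0.55 0.04 0.22]
1 109 [-0.04  1.78  2.39  2.   -1.41  2.39  1.95] False 0.358 [ 0.54 -0.01  0.16]
1 11
[... 847 characters left out ...]
0.9   0.1 ] True 0.067 [ 0.09 -0.25  0.75]
-1 79 [ 1.18  0.56 -0.94  1.91  0.55  0.96 -0.02] True 0.105 [ 0.08 -0.29  0.73]
-1 89 [ 1.28  0.65 -1.12  1.91  0.68  1.04 -0.14] True 0.149 [ 0.06 -0.34  0.7 ]
-1 99 [ 1.36  0.76 -1.3   1.91  0.81  1.14 -0.26] False 0.199 [ 0.04 -0.38  0.66]
-1 109 [ 1.41  0.89 -1.46  1.91  0.94  1.27 -0.37] False 0.25 [ 0.04 -0.43  0.61]
-1 119 [ 1.42  1.03 -1.61  1.91  1.05  1.43 -0.46] False 0.298 [ 0.04 -0.48  0.54]
-1 129 [ 1.41  1.18 -1.76  1.92  1.14  1.6  -0.55] False 0.337 [ 0.05 -0.51  0.47]
-1 139 [ 1.38  1.33 -1.9   1.92  1.23  1.79 -0.62] False 0.358 [ 0.07 -0.54  0.39]
-1 149 [ 1.33  1.48 -2.04  1.93  1.3   1.97 -0.68] False 0.358 [ 0.1  -0.54  0.31]
```

```bash
python3 - <<'E'
from h import *
z=np.load("side0.npz");d=z["d"];c=eyes.get_calibration("side")
for v in(5,20,40,60,80,90,96):
    seg=d[v,255:285]; u=255+np.where(seg>0,seg,9).argmin(); print(v,u,dep(c,u,v,d[v,u]).round(3))
for uv in[(255,130),(240,80),(200,60),(200,200),(165,195),(400,80),(200,20),(430,120),(330,15)]:print(uv,dep(c,*uv,d[uv[1],uv[0]]).round(3))
print("side cam",ray(c,0,0)[0],"top cam",ray(eyes.get_calibration("top"),0,0)[0])
E
```

```text
5 267 [ 0.582 -0.419  0.343]
20 267 [ 0.582 -0.416  0.305]
40 268 [ 0.579 -0.415  0.247]
60 267 [ 0.581 -0.414  0.183]
80 268 [ 0.578 -0.419  0.108]
90 268 [ 0.578 -0.417  0.072]
96 267 [ 0.58  -0.416  0.048]
(255, 130) [ 0.575 -0.153  0.187]
(240, 80) [ 0.686 -0.532 -0.006]
(200, 60) [ 0.723 -0.265  0.287]
(200, 200) [0.657 0.079 0.213]
(165, 195) [0.704 0.126 0.295]
(400, 80) [ 0.179 -0.529  0.063]
(200, 20) [ 0.792 -0.531  0.204]
(430, 120) [ 0.063 -0.461 -0.026]
(330, 15) [ 0.423 -0.529  0.259]
side cam [0.4577628  0.53260547 0.96537142] top cam [0.18417018 0.07424009 1.2182623 ]
```

```bash
cat > search.py <<'E'
from sim import *
lo=np.array([-2.62,-.44,-1.27,.08,-1.32,.12,-2.74])+.04;hi=np.array([2.62,2.09,1.32,2.57,4.46,2,2.74])-.04
def tilted(az,ta,t): # tilt t about horizontal so tool back leans toward azimuth ta
    ax=np.array([-np.sin(ta),np.cos(ta),0]); return Ro.from_rotvec(ax*t)*down(az)
def seg(q,p,R,n=8):
    q=np.array(q,float);p0,r0=fk(q);rv=(R*r0.inv()).as_rotvec();C=[]
    for k in range(1,n+1):
        pt=p0+(p-p0)*k/n;rt=Ro.from_rotvec(rv*k/n)*r0
        for _ in range(2):
            b=err(q,pt,rt)
            J=np.array([(b-err(q+1e-5*e,pt,rt))/1e-5 for e in np.eye(7)]).T
            q=q+np.linalg.pinv(J)@b
        m=min((q-lo).min(),(hi-q).min())
        p2=chain(q,V)[2]
        w=min(.13-max(0,p2[0]-.45), np.hypot(*(p2[:2]-[.58,-.417]))-.03, p2[1]+.53+.02)
        C.append(min(clr(q)[0], w) if m>0 else -1+m)
    return q,min(C)
KN=np.array([.423,-.294,.094])
def finish(q,az,ta,t,T=-.74):
    C=[];Q=[]
    for z in(.07,0):
        q,c=seg(q,KN+[0,0,z],tilted(az,ta,t));C.append(c);Q.append(q)
    q,c=seg(q,KN,tilted(az+T,ta+T,t));C.append(c);Q.append(q)
    return Q,min(C),C
if __name__=="__main__":
    rng=np.random.default_rng(int(sys.argv[1]));res=[];import time;t0=time.time()
    q0=s["joints"]
    while time.time()-t0<240:
        wp=[];q=q0;c=9;nw=rng.integers(1,3)
        for _ in range(nw):
            w=(np.array([rng.uniform(.36,.47),rng.uniform(-.2,.05),rng.uniform(.13,.25)]).round(2),round(np.radians(rng.uniform(-70,90)),2),round(rng.uniform(-np.pi,np.pi),2),round(rng.uniform(0,.6),2))
            q,cc=seg(q,w[0],tilted(*w[1:]));c=min(c,cc);wp.append(w)
            if c<.08:break
        if c<.08:continue
        f=(round(np.radians(rng.uniform(-60,90)),2),round(rng.uniform(-2.2,-.5),2),round(rng.uniform(0,.3),2))
        Q,cc,_=finish(q,*f);res.append((min(c,cc),wp,f,[x.round(2) for x in Q]))
    res.sort(key=lambda r:-r[0]);print(len(res))
    for r in res[:3]:print(r)
E
for i in 1 2 3 4; do OMP_NUM_THREADS=1 python3 search.py $i >s$i.txt 2>&1 & done; wait; tail -n 20 s?.txt
```

```text
==> s1.txt <==
this script no longer has the robot
Exception ignored in: <_io.TextIOWrapper mode='rw' encoding='UTF-8'>
Traceback (most recent call last):
BrokenPipeError: [Errno 32] Broken pipe

==> s2.txt <==
[(1.857325841986749e-08, (-1, -1, -1, -1), 3.141592653589793), (0.12929835496310307, (-1, -1, 1, -1), 3.141592653589793), (0.5145302305412283, (-1, 1, -1, 1), 3.141592653589793), (0.5682602299576822, (-1, 1, 1, 1), 3.141592653589793)]
427
(np.float64(0.06479221960096639), [(array([ 0.38, -0.14,  0.2 ]), np.float64(0.12), 3.12, 0.57), (array([ 0.37, -0.03,  0.24]), np.float64(1.08), -2.19, 0.04)], (np.float64(-1.02), -0.63, 0.29), [array([-0.17,  0.73,  1.16,  1.7 , -0.56,  1.46,  0.12]), array([-0.13,  0.8 ,  1.1 ,  1.76, -0.63,  1.35,  0.17]), array([-0.08,  0.84,  1.23,  1.83, -0.86,  1.44, -0.31])])
(np.float64(0.06307631997974691), [(array([0.38, 0.05, 0.21]), np.float64(-0.42), 2.84, 0.56), (array([ 0.44, -0.17,  0.15]), np.float64(1.28), 2.68, 0.22)], (np.float64(0.66), -0.5, 0.09), [array([-0.24,  0.53,  1.09,  1.86, -0.48,  1.16,  1.7 ]), array([-0.17,  0.61,  1.01,  1.93, -0.57,  1.03,  1.77]), array([-0.21,  0.7 ,  1.18,  1.95, -0.75,  1.13,  1.24])])
(np.float64(0.06153627542261219), [(array([ 0.39, -0.08,  0.21]), np.float64(1.25), -0.49, 0.02), (array([0.38, 0.02, 0.22]), np.float64(0.65), -1.37, 0.58)], (np.float64(-0.64), -0.55, 0.0), [array([-0.25,  0.43,  1.03,  1.93, -0.43,  1.02,  0.34]), array([-0.16,  0.52,  0.94,  2.  , -0.55,  0.89,  0.44]), array([-0.26,  0.62,  1.15,  2.01, -0.7 ,  0.97, -0.14])])

==> s3.txt <==
this script no longer has the robot
Exception ignored in: <_io.TextIOWrapper mode='rw' encoding='UTF-8'>
Traceback (most recent call last):
BrokenPipeError: [Errno 32] Broken pipe

==> s4.txt <==
this script no longer has the robot
Exception ignored in: <_io.TextIOWrapper mode='rw' encoding='UTF-8'>
Traceback (most recent call last):
BrokenPipeError: [Errno 32] Broken pipe
```

```bash
python3 - <<'E'
from h import *
import pickle
s=arm.observe();pickle.dump({k:s[k] for k in("joints","position","ee_rot")},open("s2.pkl","wb"));print(s["clock"])
E
sed -i 's/^s=arm.observe()/import pickle\ns=pickle.load(open("s2.pkl","rb"))/; s/^best.sort();print.*/best.sort()/' fit.py
sed -i 's/^from h import \*/import numpy as np,sys\nfrom scipy.spatial.transform import Rotation as Ro/' fit.py
cat > climb.py <<'E'
from search import *
import time
rng=np.random.default_rng(int(sys.argv[1]));t0=time.time()
lb=np.array([.36,-.2,.13,-1.4,-3.2,0]*2+[-1.6,-3.2,0]);ub=np.array([.47,.05,.25,2,3.2,.6]*2+[1.6,.5,.45])
def ev(x,full=False):
    q=s["joints"];C=[]
    for i in(0,6):
        q,c=seg(q,x[i:i+3],tilted(*x[i+3:i+6]),6);C.append(c)
        if c<.03:return c-1
    Q,_,CC=finish(q,*x[12:])
    return (min(C+CC),C+CC,Q) if full else min(C+CC)
seeds=[[.38,-.14,.2,.12,3.12,.57,.37,-.03,.24,1.08,-2.19,.04,-1.02,-.63,.29],[.38,.05,.21,-.42,2.84,.56,.44,-.17,.15,1.28,2.68,.22,.66,-.5,.09],[.39,-.08,.21,1.25,-.49,.02,.38,.02,.22,.65,-1.37,.58,-.64,-.55,0]]
x=np.array(seeds[int(sys.argv[1])%3]);b=ev(x)
sc=(ub-lb)
while time.time()-t0<400:
    y=x+sc*rng.normal(size=15)*rng.choice([.03,.1,.25])*(rng.random(15)<.4);y=np.clip(y,lb,ub).round(3)
    v=ev(y)
    if v>b:x,b=y,v
r=ev(x,True);print(r[0],x.tolist(),np.round(r[1],3),*[k.round(2) for k in r[2]],*[clr(k)[0].round(3) for k in r[2]],[chain(k,V)[2].round(2) for k in r[2]])
E
for i in 1 2 3 4 5 6; do OMP_NUM_THREADS=1 python3 climb.py $i >s$i.txt 2>&1 & done; wait; cat s?.txt
```

```text
1.85
0.09055071263813798 [0.407, 0.05, 0.195, -0.026, 2.683, 0.54, 0.434, -0.198, 0.152, 1.417, 2.899, 0.182, 0.659, 0.444, 0.175] [0.127 0.109 0.091 0.094 0.093] [-0.4   0.62  1.24  1.87 -0.46  1.16  1.67] [-0.33  0.7   1.15  1.93 -0.55  1.03  1.72] [-0.28  0.83  1.28  1.87 -0.73  1.25  1.19] 0.091 0.107 0.126 [array([ 0.48, -0.27,  0.52]), array([ 0.48, -0.27,  0.45]), array([ 0.48, -0.31,  0.45])]
0.09178535798338774 [0.368, -0.056, 0.239, 1.157, 1.744, 0.289, 0.404, -0.042, 0.131, 0.88, -2.157, 0.248, -1.6, 0.5, 0.175] [0.11  0.13  0.092 0.094 0.093] [-0.4   0.62  1.24  1.87 -0.46  1.14 -0.6 ] [-0.34  0.7   1.15  1.94 -0.55  1.02 -0.55] [-0.29  0.83  1.28  1.87 -0.72  1.24 -1.08] 0.092 0.107 0.127 [array([ 0.48, -0.26,  0.52]), array([ 0.48, -0.26,  0.45]), array([ 0.48, -0.31,  0.45])]
0.09204903068523466 [0.366, -0.143, 0.25, -0.205, 2.037, 0.6, 0.449, 0.05, 0.221, 1.292, -2.395, 0.18, -1.556, 0.5, 0.177] [0.119 0.128 0.092 0.095 0.093] [-0.4   0.62  1.25  1.87 -0.46  1.14 -0.56] [-0.34  0.7   1.15  1.94 -0.55  1.02 -0.5 ] [-0.29  0.83  1.28  1.87 -0.72  1.25 -1.03] 0.092 0.108
[... 592 characters left out ...]
63, 0.357, -0.741, 0.5, 0.18] [0.108 0.109 0.09  0.095 0.091] [-0.41  0.62  1.25  1.87 -0.45  1.15  0.26] [-0.34  0.7   1.15  1.94 -0.55  1.02  0.31] [-0.28  0.83  1.28  1.87 -0.72  1.25 -0.22] 0.092 0.108 0.127 [array([ 0.48, -0.26,  0.52]), array([ 0.48, -0.26,  0.45]), array([ 0.49, -0.31,  0.45])]
0.09162273851650558 [0.36, -0.196, 0.214, -1.325, 2.345, 0.401, 0.382, -0.044, 0.202, 1.085, -3.2, 0.012, -0.39, 0.5, 0.175] [0.112 0.123 0.092 0.094 0.093] [-0.4   0.62  1.24  1.87 -0.46  1.14  0.61] [-0.33  0.7   1.15  1.94 -0.55  1.01  0.66] [-0.29  0.83  1.28  1.87 -0.72  1.24  0.13] 0.092 0.107 0.126 [array([ 0.48, -0.26,  0.52]), array([ 0.48, -0.26,  0.45]), array([ 0.48, -0.31,  0.45])]
```

```bash
cat > c2.py <<'E'
import sys
a=sys.argv[1];sys.argv[1]="1"
src=open("climb.py").read().split("seeds=")[0];exec(src)
X=[eval("["+open(f"s{i}.txt").read().split("[")[1].split("]")[0]+"]") for i in(2,3,5,6)]
for x in X:
    x=np.array(x)
    for ta,t in((.5,.175),(.35,.17),(.5,.15)):
        x[12:]=[ta-np.pi/2,ta,t];r=ev(x,True)
        print(x[:12].tolist(),ta,t,np.round(r[1],3),*[k.round(2) for k in r[2][::2]],[clr(k)[1].round(2) for k in r[2]]) if isinstance(r,tuple) else print(r)
E
python3 c2.py 1
```

```text
[0.368, -0.056, 0.239, 1.157, 1.744, 0.289, 0.404, -0.042, 0.131, 0.88, -2.157, 0.248] 0.5 0.175 [0.11  0.13  0.083 0.086 0.093] [-0.38  0.58  1.17  1.87 -0.4   1.12 -0.13] [-0.27  0.79  1.22  1.87 -0.68  1.21 -0.6 ] [array([ 0.34, -0.01,  0.68]), array([0.35, 0.02, 0.67]), array([0.39, 0.06, 0.65])]
[0.368, -0.056, 0.239, 1.157, 1.744, 0.289, 0.404, -0.042, 0.131, 0.88, -2.157, 0.248] 0.35 0.17 [0.11  0.13  0.084 0.087 0.095] [-0.36  0.6   1.19  1.86 -0.44  1.16 -0.24] [-0.26  0.8   1.24  1.87 -0.71  1.24 -0.7 ] [array([ 0.34, -0.01,  0.68]), array([0.36, 0.02, 0.67]), array([0.39, 0.06, 0.65])]
[0.368, -0.056, 0.239, 1.157, 1.744, 0.289, 0.404, -0.042, 0.131, 0.88, -2.157, 0.248] 0.5 0.15 [0.11  0.13  0.081 0.083 0.096] [-0.37  0.56  1.17  1.88 -0.42  1.11 -0.11] [-0.27  0.78  1.23  1.89 -0.69  1.18 -0.58] [array([ 0.34, -0.02,  0.68]), array([0.35, 0.01, 0.67]), array([0.38, 0.05, 0.66])]
[0.366, -0.143, 0.25, -0.205, 2.037, 0.6, 0.449, 0.05, 0.221, 1.292, -2.395, 0.18] 0.5 0.175 [0.119 0.128 0.091 0.094 0.093] [-0.4   0.61  1.24  1.87 -0.45  1.14 -0.07] [-0.28  0.83  1.28  1.87 -
[... 1834 characters left out ...]
  1.29 -0.49] [array([0.36, 0.01, 0.66]), array([0.37, 0.05, 0.65]), array([0.42, 0.09, 0.62])]
[0.36, -0.196, 0.214, -1.325, 2.345, 0.401, 0.382, -0.044, 0.202, 1.085, -3.2, 0.012] 0.35 0.17 [ 0.112  0.123 -1.064 -1.052 -1.087] [-0.41  0.7   1.34  1.86 -0.56  1.22 -0.11] [-0.29  0.9   1.37  1.87 -0.8   1.32 -0.6 ] [array([0.37, 0.02, 0.65]), array([0.38, 0.06, 0.64]), array([0.42, 0.08, 0.61])]
[0.36, -0.196, 0.214, -1.325, 2.345, 0.401, 0.382, -0.044, 0.202, 1.085, -3.2, 0.012] 0.5 0.15 [ 0.112  0.123 -1.049 -1.036 -1.076] [-0.42  0.66  1.33  1.88 -0.54  1.17  0.02] [-0.31  0.87  1.36  1.89 -0.79  1.27 -0.47] [array([0.36, 0.01, 0.66]), array([0.37, 0.05, 0.65]), array([0.41, 0.09, 0.62])]
```

```bash
cat > nxt.py <<'E'
from search import *
from h import arm
def share(p,R):
    st=arm.observe();R0=Ro.from_rotvec(st["ee_rot"])
    print("t",round(st["clock"],2),"pos",st["position"].round(4),"q",st["joints"].round(3),"F",st["force"].round(1),"w",round(st["width"],3))
    sh=R0.inv().apply(np.array(p)-st["position"])/.5;tu=(R0.inv()*R).as_rotvec()/np.radians(60)
    n=max(np.linalg.norm(sh)*.5/.05,np.linalg.norm(tu)*60/8.59)
    q,c=seg(st["joints"],np.array(p),R,12)
    print("SHIFT",sh.round(3),"TURN",tu.round(3),"rows",n.round(1),"clr now",clr(st["joints"])[0].round(3),"->",round(c,3),"q",q.round(2))
    return q,st
E
python3 - <<'E'
from nxt import *
share([.368,-.056,.239],tilted(1.157,1.744,.289))
E
```

```text
t 1.85 pos [ 0.4126 -0.068   0.2014] q [-0.495  0.081  0.58   2.076 -0.053  0.999  0.426] F [-0.3  0.8 -0.1] w 1.002
SHIFT [-0.077 -0.05  -0.075] TURN [-0.241 -0.151 -0.8  ] rows 5.9 clr now 0.105 -> 0.108 q [-0.69 -0.08  0.37  2.16  0.35  1.12  0.68]
```

{"op": "play_rows", "data": {"rows": [[[-0.026, -0.017, -0.025], [-0.08, -0.05, -0.267], 1], [[-0.026, -0.017, -0.025], [-0.08, -0.05, -0.267], 1], [[-0.051, -0.033, -0.05], [-0.16, -0.1, -0.533], 1], [[-0.051, -0.033, -0.05], [-0.16, -0.1, -0.533], 1], [[-0.077, -0.05, -0.075], [-0.241, -0.151, -0.8], 1], [[-0.077, -0.05, -0.075], [-0.241, -0.151, -0.8], 1], [[-0.077, -0.05, -0.075], [-0.241, -0.151, -0.8], 1], [[-0.077, -0.05, -0.075], [-0.241, -0.151, -0.8], 1]]}}

```text
clock: 2.65
position: [0.3682, -0.0557, 0.2389]
ee_rot: [2.406, 1.569, -0.162]
force: [0.4, -0.8, -0.3]
width: 1.001
```

```bash
python3 - <<'E'
from nxt import *
q,st=share([.404,-.042,.131],tilted(.88,-2.157,.248))
for ta,t in((.5,.175),):
  Q,c,C=finish(q,ta-np.pi/2,ta,t);print(C,*[x.round(2) for x in Q])
E
```

```text
t 2.65 pos [ 0.3682 -0.0557  0.2389] q [-0.699 -0.074  0.372  2.152  0.346  1.127  0.667] F [ 0.4 -0.8 -0.3] w 1.001
SHIFT [0.104 0.021 0.203] TURN [0.176 0.442 0.281] rows 3.9 clr now 0.159 -> 0.13 q [-0.39  0.14  0.66  2.27 -0.49  0.74  1.5 ]
[np.float64(0.08180792998152402), np.float64(0.08417060177848035), np.float64(0.09324500828131504)] [-0.37  0.57  1.16  1.87 -0.39  1.12 -0.14] [-0.3   0.65  1.07  1.94 -0.48  0.99 -0.09] [-0.26  0.78  1.21  1.87 -0.67  1.2  -0.6 ]
```

Prediction matches reality. Next waypoint.

{"op": "play_rows", "data": {"rows": [[[0.052, 0.01, 0.1], [0.088, 0.22, 0.14], 1], [[0.052, 0.01, 0.1], [0.088, 0.22, 0.14], 1], [[0.104, 0.021, 0.203], [0.176, 0.442, 0.281], 1], [[0.104, 0.021, 0.203], [0.176, 0.442, 0.281], 1], [[0.104, 0.021, 0.203], [0.176, 0.442, 0.281], 1], [[0.104, 0.021, 0.203], [0.176, 0.442, 0.281], 1]]}}

```text
clock: 3.25
position: [0.4039, -0.0464, 0.1301]
ee_rot: [-2.718, -1.264, -0.316]
force: [0.2, -0.6, -0.8]
width: 1.004
```

```bash
cat > try3.py <<'E'
from nxt import *
st=arm.observe();q0=st["joints"]
print("q0",q0.round(2))
best=[]
for az2,f in((None,None),):
  for ta,t in((.5,.175),(.6,.2),(.4,.17),(.5,.2)):
    for z in(.05,.06):
      q,c=seg(q0,KN+[0,0,z],tilted(ta-np.pi/2,ta,t),14)
      q2,c2=seg(q,KN,tilted(ta-np.pi/2,ta,t));q3,c3=seg(q2,KN,tilted(ta-np.pi/2-.74,ta-.74,t))
      print(ta,t,z,np.round([c,c2,c3],3),q.round(2),q3.round(2))
share(KN+[0,0,.06],tilted(.5-np.pi/2,.5,.175))
E
python3 try3.py
```

```text
q0 [-0.37  0.13  0.65  2.29 -0.48  0.73  1.5 ]
0.5 0.175 0.05 [0.089 0.091 0.093] [-0.36  0.6   1.16  1.89 -0.43  1.08 -0.11] [-0.27  0.79  1.23  1.87 -0.68  1.21 -0.59]
0.5 0.175 0.06 [0.085 0.087 0.093] [-0.36  0.58  1.15  1.88 -0.41  1.1  -0.13] [-0.26  0.78  1.21  1.87 -0.67  1.2  -0.6 ]
0.6 0.2 0.05 [0.091 0.092 0.084] [-0.38  0.6   1.14  1.9  -0.39  1.06 -0.06] [-0.27  0.79  1.21  1.86 -0.65  1.21 -0.53]
0.6 0.2 0.06 [0.087 0.089 0.084] [-0.38  0.58  1.14  1.89 -0.37  1.08 -0.08] [-0.27  0.79  1.19  1.86 -0.64  1.2  -0.54]
0.4 0.17 0.05 [0.089 0.091 0.095] [-0.35  0.62  1.17  1.88 -0.46  1.11 -0.18] [-0.26  0.8   1.24  1.87 -0.7   1.23 -0.66]
0.4 0.17 0.06 [0.085 0.087 0.095] [-0.36  0.6   1.17  1.87 -0.43  1.12 -0.2 ] [-0.26  0.79  1.23  1.87 -0.69  1.22 -0.67]
0.5 0.2 0.05 [0.091 0.093 0.084] [-0.37  0.61  1.15  1.88 -0.42  1.09 -0.13] [-0.26  0.81  1.22  1.85 -0.67  1.23 -0.6 ]
0.5 0.2 0.06 [0.087 0.089 0.084] [-0.37  0.6   1.15  1.87 -0.39  1.11 -0.15] [-0.26  0.8   1.21  1.85 -0.66  1.23 -0.61]
t 3.25 pos [ 0.4039 -0.0464  0.1301] q [-0.371  0.132  0.65   2.287 -0.48   0.729  1.5  ] F [ 0.2 -0.6 -0.8] w 1.004
SHIFT [-0.331  0.346 -0.141] TURN [-0.354 -0.292  1.834] rows 13.2 clr now 0.134 -> 0.085 q [-0.36  0.58  1.15  1.88 -0.41  1.1  -0.13]
```

{"op": "play_rows", "data": {"rows": [[[-0.024, 0.025, -0.01], [-0.025, -0.021, 0.131], 1], [[-0.047, 0.049, -0.02], [-0.051, -0.042, 0.262], 1], [[-0.071, 0.074, -0.03], [-0.076, -0.063, 0.393], 1], [[-0.095, 0.099, -0.04], [-0.101, -0.083, 0.524], 1], [[-0.118, 0.124, -0.05], [-0.126, -0.104, 0.655], 1], [[-0.142, 0.148, -0.06], [-0.152, -0.125, 0.786], 1], [[-0.166, 0.173, -0.07], [-0.177, -0.146, 0.917], 1], [[-0.166, 0.173, -0.07], [-0.177, -0.146, 0.917], 1]]}}

```text
clock: 4.05
position: [0.4165, -0.1687, 0.1437]
ee_rot: [3.119, -0.149, 0.111]
force: [-0.6, 1.0, -0.6]
width: 1.003
```

```bash
python3 try3.py; python3 - <<'E'
from h import *
p,d=eyes.get_image("top");cv2.imwrite("pics/top3.png",p[:,:,::-1])
E
```

```text
q0 [-0.5   0.22  0.91  2.17 -0.26  0.78  0.48]
0.5 0.175 0.05 [0.087 0.088 0.093] [-0.35  0.59  1.13  1.89 -0.42  1.08 -0.13] [-0.26  0.78  1.21  1.87 -0.67  1.2  -0.61]
0.5 0.175 0.06 [0.084 0.086 0.093] [-0.36  0.58  1.14  1.88 -0.4   1.1  -0.14] [-0.26  0.78  1.21  1.87 -0.67  1.2  -0.61]
0.6 0.2 0.05 [0.089 0.09  0.084] [-0.37  0.58  1.12  1.9  -0.38  1.06 -0.07] [-0.27  0.78  1.19  1.86 -0.63  1.2  -0.55]
0.6 0.2 0.06 [0.086 0.088 0.084] [-0.38  0.57  1.13  1.89 -0.36  1.08 -0.08] [-0.27  0.78  1.19  1.86 -0.63  1.2  -0.55]
0.4 0.17 0.05 [0.087 0.089 0.095] [-0.34  0.61  1.15  1.88 -0.44  1.1  -0.2 ] [-0.26  0.79  1.22  1.87 -0.69  1.22 -0.67]
0.4 0.17 0.06 [0.085 0.087 0.095] [-0.35  0.59  1.16  1.87 -0.43  1.12 -0.21] [-0.26  0.79  1.22  1.87 -0.69  1.22 -0.68]
0.5 0.2 0.05 [0.089 0.091 0.084] [-0.36  0.61  1.14  1.88 -0.4   1.09 -0.14] [-0.26  0.8   1.21  1.85 -0.66  1.23 -0.62]
0.5 0.2 0.06 [0.087 0.089 0.084] [-0.37  0.59  1.15  1.87 -0.39  1.11 -0.15] [-0.26  0.8   1.2   1.85 -0.65  1.23 -0.62]
t 4.05 pos [ 0.4165 -0.1687  0.1437] q [-0.497  0.216  0.915  2.169 -0.255  0.783  0.481] F [-0.6  1.  -0.6] w 1.003
SHIFT [ 0.038  0.248 -0.015] TURN [-0.175 -0.15   0.923] rows 6.6 clr now 0.109 -> 0.084 q [-0.36  0.58  1.14  1.88 -0.4   1.1  -0.14]
```

View pics/top3.png

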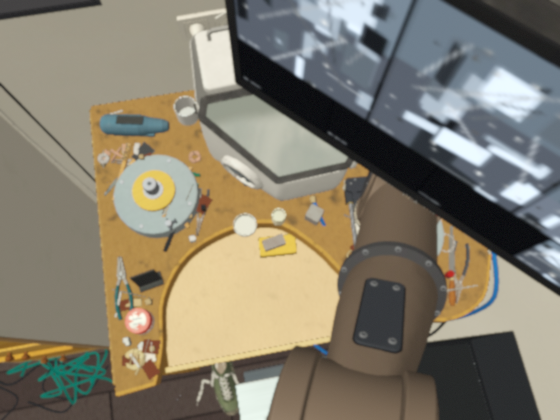

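```bash
python3 - <<'E'
from h import *
p,d=eyes.get_image("top");c=eyes.get_calibration("top")
v,u=np.mgrid[160:260,340:460];dd=d[160:260,340:460]
X=np.array([dep(c,a,b,e) for a,b,e in zip(u.ravel(),v.ravel(),dd.ravel())])
M0,M1=np.array([.52,.10]),np.array([.18,-.225])
n=(M1-M0)/np.linalg.norm(M1-M0);pp=np.array([-n[1],n[0]])
h=(X[:,:2]-M0)@pp
for lo in np.arange(-.1,.12,.02):
    m=(h>lo)&(h<lo+.02)&(X[:,2]<.74)&(X[:,2]>.4)
    if m.any():print(lo.round(2),X[m][X[m][:,2].argmax()].round(3))
m=(X[:,2]>.735);print("monitor lowest",np.percentile(X[m][:,2],[0,2,10]))
E
```

```text
-0.1 [ 0.267 -0.032  0.718]
-0.08 [ 0.257 -0.059  0.739]
-0.06 [ 0.266 -0.073  0.74 ]
-0.04 [ 0.259 -0.095  0.736]
-0.02 [ 0.277 -0.132  0.739]
0.0 [ 0.341 -0.072  0.74 ]
0.02 [ 0.315 -0.123  0.67 ]
0.04 [ 0.319 -0.149  0.643]
0.06 [ 0.393 -0.108  0.593]
0.08 [ 0.414 -0.114  0.547]
monitor lowest [0.73500983 0.73561567 0.73786603]
```

```bash
python3 - <<'E'
from h import *
p,d=eyes.get_image("top");c=eyes.get_calibration("top")
M0,M1=np.array([.52,.10]),np.array([.18,-.225])
n=(M1-M0)/np.linalg.norm(M1-M0);pp=np.array([-n[1],n[0]])
for u in(375,400,415,430,440):
  print(u)
  for v in range(165,270,8):
    X=dep(c,u,v,d[v,u]);print("  ",v,X.round(3),"h",((X[:2]-M0)@pp).round(3),p[v,u])
E
```

```text
375
   165 [ 0.35  -0.063  0.756] h 0.0 [16 19 19]
   173 [ 0.348 -0.066  0.738] h 0.001 [41 38 36]
   181 [ 0.379 -0.1    0.613] h 0.048 [123 106  87]
   189 [ 0.369 -0.098  0.613] h 0.038 [141 123 103]
   197 [ 0.355 -0.092  0.623] h 0.025 [109  92  76]
   205 [ 0.34  -0.084  0.643] h 0.008 [110  94  78]
   213 [ 0.326 -0.078  0.658] h -0.005 [112  96  79]
   221 [ 0.313 -0.071  0.673] h -0.019 [111  95  78]
   229 [ 0.301 -0.066  0.686] h -0.032 [112  96  78]
   237 [ 0.29  -0.06   0.699] h -0.043 [113  97  78]
   245 [ 0.275 -0.05   0.73 ] h -0.061 [70 70 68]
   253 [ 0.267 -0.048  0.729] h -0.067 [82 80 78]
   261 [ 0.259 -0.045  0.735] h -0.076 [107  91  75]
   269 [ 0.249 -0.04   0.748] h -0.086 [108  92  76]
400
   165 [0.184 0.074 1.218] h -0.213 [13 14 15]
   173 [ 0.331 -0.08   0.773] h -0.001 [11 14 16]
   181 [ 0.329 -0.083  0.756] h 0.0 [13 15 18]
   189 [ 0.325 -0.086  0.741] h 0.0 [34 33 31]
   197 [ 0.342 -0.114  0.65 ] h 0.032 [111  95  78]
   205 [ 0.329 -0.107  0.664] h 0.018 [111  95  78]
   213 [ 0.316 -0.1    0.677] h 0.004 [109  93  77]
   221 [ 0.304 -0.094  
[... 1736 characters left out ...]
 165 [ 0.315 -0.096  0.826] h 0.0 [75 79 85]
   173 [ 0.311 -0.099  0.816] h -0.001 [13 14 17]
   181 [ 0.308 -0.102  0.803] h -0.001 [14 15 17]
   189 [ 0.304 -0.105  0.79 ] h -0.001 [10 11 15]
   197 [ 0.301 -0.11   0.775] h 0.0 [10 13 16]
   205 [ 0.297 -0.113  0.761] h -0.0 [29 31 34]
   213 [ 0.293 -0.118  0.743] h 0.001 [35 32 32]
   221 [ 0.432 -0.394  0.05 ] h 0.296 [176 168 155]
   229 [ 0.413 -0.39   0.044] h 0.281 [182 191 184]
   237 [ 0.393 -0.383  0.049] h 0.261 [181 191 184]
   245 [ 0.375 -0.38   0.043] h 0.247 [180 188 181]
   253 [ 0.363 -0.392 -0.004] h 0.248 [173 145 106]
   261 [ 0.343 -0.386 -0.001] h 0.229 [179 140  78]
   269 [ 0.24  -0.108  0.729] h -0.043 [86 71 54]
```

```bash
cat > opt2.py <<'E'
from nxt import *
import time,sim,search
st=arm.observe() if len(sys.argv)<2 else None
E
python3 - <<'E'
from nxt import *
import pickle
from h import eyes,dep
st=arm.observe();pickle.dump(st["joints"],open("q3.pkl","wb"))
p0,p1,p2,p3=chain(st["joints"],V);print(p1.round(3),p2.round(3))
pic,d=eyes.get_image("top");c=eyes.get_calibration("top")
a=(p2-p1);L=np.linalg.norm(a);a/=L
B={}
for v in range(170,420,2):
  for u in range(270,450,2):
    X=dep(c,u,v,d[v,u])
    if .45<X[2]<.95 and pic[v,u,0]>pic[v,u,2]+8:
        s_=(X-p1)@a;r=np.linalg.norm(X-p1-s_*a);B.setdefault(round(s_/.03),[]).append(r)
for k in sorted(B):print(round(k*.03,2),len(B[k]),np.percentile(B[k],[5,50,95]).round(3))
X=np.array([.262,-.071,.737]);print("ring s",(X-p1)@a,np.linalg.norm(X-p1-((X-p1)@a)*a),L)
E
```

```text
[0.119 0.015 0.805] [ 0.384 -0.159  0.507]
-0.06 9 [0.073 0.076 0.078]
-0.03 1112 [0.055 0.064 0.081]
0.0 1017 [0.055 0.063 0.081]
0.03 517 [0.052 0.057 0.067]
0.06 292 [0.045 0.058 0.061]
0.09 309 [0.046 0.059 0.062]
0.12 341 [0.054 0.06  0.063]
0.15 349 [0.054 0.06  0.063]
0.18 136 [0.045 0.061 0.071]
0.21 313 [0.053 0.062 0.107]
0.24 257 [0.052 0.062 0.064]
0.27 230 [0.053 0.063 0.065]
0.3 136 [0.053 0.063 0.066]
0.33 94 [0.047 0.061 0.069]
0.36 25 [0.048 0.051 0.064]
0.39 31 [0.048 0.053 0.063]
0.42 4 [0.054 0.057 0.059]
ring s 0.16801894964689418 0.06475929399250308 0.4349411077543492
```

```bash
cat > opt2.py <<'E'
import sys
from search import *
import search,time,pickle
ts=np.linspace(0,1,45);L=np.linalg.norm
u_=(M1-M0)[:2]/L((M1-M0)[:2]);Lp=L((M1-M0)[:2])
def sclr(q):
    p0,p1,p2,p3=chain(q,V)
    P=np.r_[p1+(p0-p1)*ts[:20,None]*.5,p1+(p2-p1)*ts[:,None]]
    sd=np.r_[ts[:20]*.5*L(p0-p1),ts*L(p2-p1)]
    rad=np.where(sd<.06,.085,np.where((sd>.13)&(sd<.2),.073,.067))
    w=np.clip((P[:,:2]-M0[:2])@u_,0,Lp);h=np.hypot(*(P[:,:2]-M0[:2]-w[:,None]*u_).T)
    D=np.hypot(h,np.maximum(0,.735-P[:,2]))-rad
    return D.min(),P[D.argmin()]
search.clr=sclr
def seg2(*a,**k): return seg(*a,**k)
def w_ok(q):
    p2=chain(q,V)[2];return min(.09-max(0,p2[0]-.47),L(p2[:2]-[.58,-.417])-.06,p2[1]+.53-.05)
def sg2(q,p,R,n=8):
    q=np.array(q,float);p0,r0=fk(q);rv=(R*r0.inv()).as_rotvec();C=[]
    for k in range(1,n+1):
        pt=p0+(p-p0)*k/n;rt=Ro.from_rotvec(rv*k/n)*r0
        for _ in range(2):
            b=err(q,pt,rt);J=np.array([(b-err(q+1e-5*e,pt,rt))/1e-5 for e in np.eye(7)]).T
            q=q+np.linalg.pinv(J)@b
        m=min((q-lo).min(),(hi-q).min())
        C.append(min(sclr(q)[0],w_ok(q)) if m>0 else -1+m)
    return q,min(C)
def ev(x,q0,full=False):
    q=q0;C=[];Q=[]
    q,c=sg2(q,x[:3],tilted(*x[3:6]),8);C.append(c);Q.append(q)
    if c<0:return c-1 if not full else (c-1,C,Q)
    ta,t,z=x[6:9]
    for p,a in((KN+[0,0,z],0),(KN,0),(KN,-.74)):
        q,c=sg2(q,p,tilted(ta-np.pi/2+a,ta+a,t));C.append(c);Q.append(q)
    return (min(C),C,Q) if full else min(C)
if __name__=="__main__":
    rng=np.random.default_rng(int(sys.argv[1]));t0=time.time();q0=pickle.load(open("q3.pkl","rb"))
    print("now",sclr(q0)[0])
    lb=np.array([.36,-.25,.13,-2.2,-3.2,0,-1.5,0,.045]);ub=np.array([.46,.05,.2,1.5,3.2,.5,1.5,.4,.06])
    x=np.array([.418,-.2,.146,-.5,.5,.1,.5,.175,.05]);b=ev(x,q0);print("base",b)
    while time.time()-t0<200:
        y=np.clip(x+(ub-lb)*rng.normal(size=9)*rng.choice([.03,.1,.3])*(rng.random(9)<.5),lb,ub).round(2)
        v=ev(y,q0)
        if v>b:x,b=y,v
    r=ev(x,q0,True);print(b,x.tolist(),np.round(r[1],3),*[k.round(2) for k in r[2]])
E
for i in 1 2 3 4; do OMP_NUM_THREADS=1 python3 opt2.py $i >t$i.txt 2>&1 & done; wait; cat t?.txt
```

```text
now 0.02660046821342335
base -0.0013807448684480805
0.03225610839763883 [0.4, 0.05, 0.13, 0.5, 0.19, 0.2, 1.5, 0.4, 0.04] [0.032 0.036 0.038 0.032] [-0.78  0.33  0.68  2.06 -0.22  1.04  0.52] [-0.54  0.43  1.01  2.13  0.03  0.64  0.31] [-0.47  0.5   0.94  2.16 -0.03  0.54  0.33] [-0.42  0.72  1.05  1.92 -0.28  0.95 -0.1 ]
now 0.02660046821342335
base -0.0013807448684480805
0.03606979644423135 [0.44, -0.16, 0.14, 1.5, 3.06, 0.5, 1.5, 0.38, 0.05] [0.036 0.036 0.038 0.038] [-0.12  0.06  0.53  2.44 -0.81  0.25  2.64] [-0.59  0.44  1.1   2.11 -0.06  0.67  0.42] [-0.49  0.52  1.    2.16 -0.14  0.55  0.45] [-0.45  0.75  1.13  1.93 -0.36  0.97 -0.  ]
now 0.02660046821342335
base -0.0013807448684480805
0.03356772502569974 [0.46, 0.01, 0.13, 1.5, 3.2, 0.21, 1.5, 0.4, 0.04] [0.035 0.037 0.038 0.034] [-0.59  0.15  0.5   2.24 -0.12  0.56  1.49] [-0.55  0.43  1.02  2.13  0.02  0.64  0.32] [-0.48  0.5   0.94  2.16 -0.04  0.54  0.34] [-0.43  0.72  1.06  1.92 -0.28  0.96 -0.09]
now 0.02660046821342335
base -0.0013807448684480805
0.03356772328214544 [0.46, -0.1, 0.13, 0.18, 3.06, 0.42, 1.5, 0.4, 0.06] [0.034 0.034 0.036 0.034] [-0.54  0.09  0.74  2.4  -0.4   0.27  0.73] [-0.6   0.41  1.08  2.11  0.03  0.69  0.33] [-0.49  0.51  0.96  2.16 -0.06  0.54  0.36] [-0.43  0.73  1.08  1.92 -0.3   0.96 -0.07]
```

```bash
python3 - <<'E'
from opt2 import *
q0=pickle.load(open("q3.pkl","rb"))
for wp in(None,[.4,.05,.13,.5,.19,.2],[.41,-.05,.14,.5,.19,.2],[.41,-.1,.14,.5,1.5,.2]):
  for ta,t in((1.5,.4),(1.5,.3),(1.8,.3),(1.2,.3)):
    q=q0;C=[]
    if wp: q,c=sg2(q,np.array(wp[:3]),tilted(*wp[3:]));C.append(c)
    for p,a in((KN+[0,0,.05],0),(KN,0),(KN,-.74)):
        q,c=sg2(q,p,tilted(ta-np.pi/2+a,ta+a,t));C.append(c)
    print(wp,ta,t,np.round(C,3),q.round(2))
E
```

```text
None 1.5 0.4 [0.026 0.038 0.034] [-0.44  0.73  1.08  1.92 -0.3   0.96 -0.07]
None 1.5 0.3 [0.016 0.018 0.021] [-0.39  0.68  1.07  1.94 -0.37  0.94  0.02]
None 1.8 0.3 [0.017 0.018 0.023] [-0.42  0.62  1.05  2.02 -0.31  0.8   0.24]
None 1.2 0.3 [0.015 0.017 0.018] [-0.35  0.74  1.11  1.88 -0.44  1.07 -0.19]
[0.4, 0.05, 0.13, 0.5, 0.19, 0.2] 1.5 0.4 [0.032 0.034 0.035 0.031] [-0.42  0.71  1.05  1.92 -0.27  0.95 -0.11]
[0.4, 0.05, 0.13, 0.5, 0.19, 0.2] 1.5 0.3 [0.032 0.015 0.016 0.017] [-0.38  0.67  1.05  1.94 -0.35  0.93 -0.01]
[0.4, 0.05, 0.13, 0.5, 0.19, 0.2] 1.8 0.3 [0.032 0.016 0.017 0.022] [-0.42  0.61  1.03  2.02 -0.3   0.8   0.22]
[0.4, 0.05, 0.13, 0.5, 0.19, 0.2] 1.2 0.3 [0.032 0.013 0.015 0.015] [-0.34  0.73  1.09  1.88 -0.42  1.06 -0.21]
[0.41, -0.05, 0.14, 0.5, 0.19, 0.2] 1.5 0.4 [0.027 0.035 0.037 0.034] [-0.43  0.73  1.07  1.92 -0.29  0.96 -0.08]
[0.41, -0.05, 0.14, 0.5, 0.19, 0.2] 1.5 0.3 [0.027 0.016 0.017 0.02 ] [-0.39  0.68  1.07  1.94 -0.36  0.93  0.01]
[0.41, -0.05, 0.14, 0.5, 0.19, 0.2] 1.8 0.3 [0.027 0.017 0.018 0.022] [-0.42  0.61  1.04  2.02 -0.31  0.8   0.23]
[0.41, -0.05, 0.14, 0.5, 0.19, 0.2] 1.2 0.3 [0.027 0.015 0.017 0.018] [-0.35  0.74  1.11  1.88 -0.44  1.07 -0.19]
[0.41, -0.1, 0.14, 0.5, 1.5, 0.2] 1.5 0.4 [0.03  0.034 0.035 0.031] [-0.42  0.71  1.04  1.92 -0.27  0.95 -0.11]
[0.41, -0.1, 0.14, 0.5, 1.5, 0.2] 1.5 0.3 [0.03  0.014 0.016 0.017] [-0.38  0.67  1.05  1.94 -0.35  0.93 -0.01]
[0.41, -0.1, 0.14, 0.5, 1.5, 0.2] 1.8 0.3 [0.03  0.016 0.017 0.021] [-0.41  0.6   1.03  2.02 -0.29  0.8   0.22]
[0.41, -0.1, 0.14, 0.5, 1.5, 0.2] 1.2 0.3 [0.03  0.013 0.014 0.015] [-0.34  0.73  1.08  1.88 -0.42  1.06 -0.21]
```

```bash
python3 - <<'E'
from nxt import *
share(KN+[0,0,.06],tilted(1.5-np.pi/2,1.5,.4))
E
```

```text
t 4.25 pos [ 0.4145 -0.1668  0.1427] q [-0.495  0.213  0.912  2.173 -0.258  0.782  0.489] F [-0.   1.  -0.5] w 1.001
SHIFT [ 0.041  0.252 -0.017] TURN [-0.372 -0.063 -0.03 ] rows 2.6 clr now 0.11 -> 0.109 q [-0.59  0.41  1.07  2.11  0.03  0.69  0.32]
```

{"op": "play_rows", "data": {"rows": [[[0.01, 0.063, -0.004], [-0.093, -0.016, -0.008], 1], [[0.02, 0.126, -0.008], [-0.186, -0.032, -0.015], 1], [[0.03, 0.189, -0.012], [-0.279, -0.048, -0.022], 1], [[0.041, 0.252, -0.017], [-0.372, -0.063, -0.03], 1], [[0.041, 0.252, -0.017], [-0.372, -0.063, -0.03], 1], [[0.041, 0.252, -0.017], [-0.372, -0.063, -0.03], 1]]}}

```text
clock: 4.85
position: [0.4224, -0.2938, 0.1533]
ee_rot: [2.742, -0.1, -0.022]
force: [0.3, 0.4, 0.4]
width: 0.999
```

```bash
cat > wr.py <<'E'
from h import *
import sys
s=arm.observe();c=eyes.get_calibration("wrist");p,d=eyes.get_image("wrist");np.savez(sys.argv[1]+".npz",p=p,d=d,**c,pos=s["position"],rv=s["ee_rot"])
cv2.imwrite("pics/"+sys.argv[1]+".png",p[:,:,::-1]);print(s["position"],s["force"])
E
python3 - <<'E'
from nxt import *
share(KN+[0,0,.0],tilted(1.5-np.pi/2,1.5,.4))
E
python3 wr.py w1
```

```text
t 4.85 pos [ 0.4224 -0.2938  0.1533] q [-0.61   0.396  1.072  2.124  0.048  0.687  0.296] F [0.3 0.4 0.4] w 0.999
SHIFT [ 0.001 -0.046  0.11 ] TURN [-0.002  0.002 -0.002] rows 1.2 clr now 0.12 -> 0.121 q [-0.48  0.5   0.95  2.16 -0.04  0.54  0.34]
[ 0.42239155 -0.29377375  0.15333553] [0.29607978 0.4464972  0.37631238]
```

View pics/w1.png

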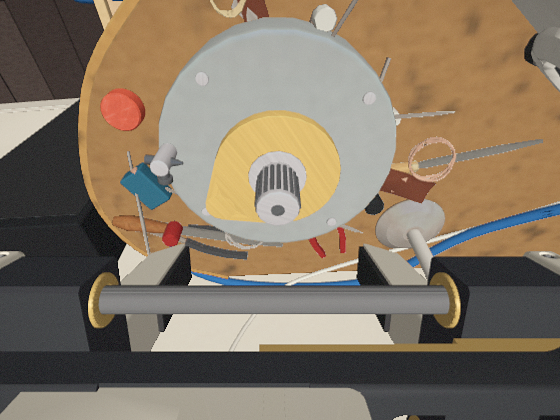

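```bash
python3 - <<'E'
from h import *
z=np.load("w1.npz");c={k:z[k] for k in("intrinsics","R","t")};p=z["p"]
cv2.imwrite("pics/w1z.png",cv2.resize(p[100:240,130:350,::-1],None,fx=3.6,fy=3.6,interpolation=cv2.INTER_CUBIC))
k=onz(c,278,209,.118);print("knob wrist",k)
ct=eyes.get_calibration("top");cs=eyes.get_calibration("side")
for n,cc,uv in(("top",ct,(408.8,223.8)),("side",cs,(318.2,114.3))):print(n,tri(c,(278,209),cc,uv))
for ax in(k,):
    L=lobe(p,c,(190,90,360,235),ax);print(L)
E
```

```text
knob wrist [ 0.42479594 -0.29412579  0.118     ]
top (array([ 0.42439788, -0.29481371,  0.11677352]), np.float64(0.0008474103466618267))
side (array([ 0.42405215, -0.29222536,  0.12041428]), np.float64(0.0016993641714180333))
(np.float64(0.07313973053134931), np.float64(0.05105684536001257), np.float64(-2.608913237851285), np.float64(-2.62054126281155))
```

View pics/w1z.png

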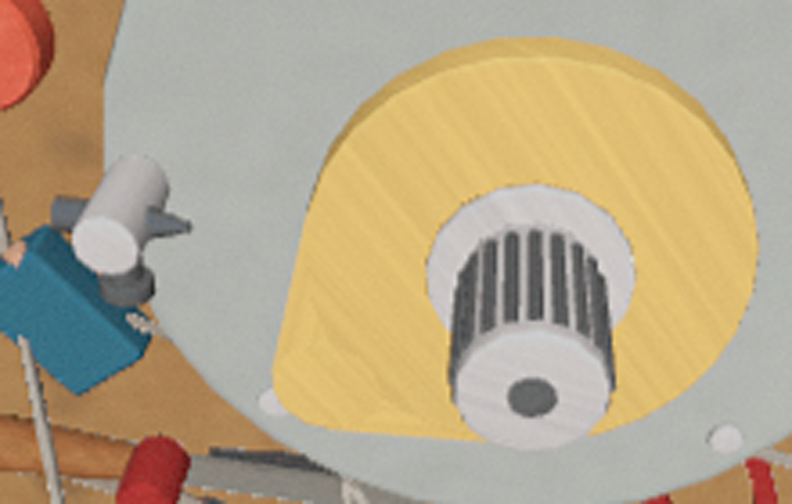

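```bash
python3 - <<'E'
from h import *
z=np.load("w1.npz");c={k:z[k] for k in("intrinsics","R","t")}
k=np.array([.4242,-.294,.118])
for n,uv,h in(("tip",(183,163),.068),("post",(159.3,168),.08),("lobe",(207.8,212.5),.074)):
    X=onz(c,*uv,h);d=X-k;print(n,X,np.hypot(*d[:2]),np.arctan2(d[1],d[0]))
E
```

```text
tip [ 0.34776085 -0.28037371  0.068     ] 0.07764418633838832 2.965182485186758
post [ 0.3324703 -0.2766513  0.08     ] 0.09335585263635159 2.9546719498311607
lobe [ 0.35925357 -0.32931111  0.074     ] 0.07392505506051407 -2.643602278607398
```

{"op": "play_rows", "data": {"rows": [[[0.002, -0.023, 0.055], [0, 0, 0], 1], [[0.002, -0.046, 0.109], [0, 0, 0], 1], [[0.002, -0.046, 0.109], [0, 0, 0], 1], [[0.002, -0.046, 0.109], [0, 0, 0], 1], [[0.002, -0.046, 0.109], [0, 0, 0], 1]]}}

```text
clock: 5.4
position: [0.4244, -0.2953, 0.0961]
ee_rot: [2.74, -0.103, -0.018]
force: [-1.0, 0.2, 0.3]
width: 0.997
```

```bash
python3 - <<'E'
from nxt import *
share([.4242,-.294,.0945],tilted(1.5-np.pi/2,1.5,.4))
E
python3 wr.py w2
```

```text
t 5.4 pos [ 0.4244 -0.2953  0.0961] q [-0.504  0.491  0.963  2.178 -0.033  0.542  0.325] F [-1.   0.2  0.3] w 0.997
SHIFT [-0.001 -0.004  0.002] TURN [-0.    -0.    -0.004] rows 0.0 clr now 0.13 -> 0.126 q [-0.48  0.5   0.94  2.16 -0.04  0.54  0.34]
[ 0.4243728  -0.29529139  0.09605043] [-1.04030803  0.24510763  0.32134095]
```

View pics/w2.png

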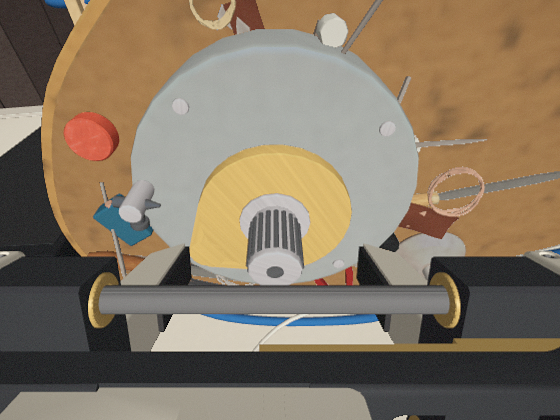

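{"op": "play_rows", "data": {"rows": [[[0, 0, 0], [0, 0, 0], -1], [[0, 0, 0], [0, 0, 0], -1], [[0, 0, 0], [0, 0, 0], -1], [[0, 0, 0], [0, 0, 0], -1], [[0, 0, 0], [0, 0, 0], -1], [[0, 0, 0], [0, 0, 0], -1], [[0, 0, 0], [0, 0, 0], -1], [[0, 0, 0], [0, 0, 0], -1]], "newtons": 20}}

```text
clock: 6.25
position: [0.4238, -0.295, 0.0947]
ee_rot: [2.74, -0.102, -0.021]
force: [0.0, -0.3, 0.4]
width: 0.355
```

```bash
cat > turn.py <<'E'
from nxt import *
from h import arm
st=arm.observe();R0=Ro.from_rotvec(st["ee_rot"])
print("F",st["force"].round(1),st["ft_torque"].round(2),st["width"],st["position"])
T=float(sys.argv[1]);Rz=Ro.from_rotvec([0,0,T])
p=np.array([.4242,-.294,0]);d=st["position"]-p;d[2]=0
tgt=st["position"]  # keep TCP in place
share(tgt,Rz*R0)
E
python3 turn.py -0.69
```

```text
F [ 0.  -0.3  0.4] [ 0.33  0.04 -0.01] 0.3551278635384669 [ 0.42381691 -0.29500342  0.09470321]
t 6.25 pos [ 0.4238 -0.295   0.0947] q [-0.503  0.494  0.961  2.179 -0.034  0.54   0.325] F [ 0.  -0.3  0.4] w 0.355
SHIFT [0. 0. 0.] TURN [ 0.    -0.257  0.607] rows 4.6 clr now 0.131 -> 0.057 q [-0.43  0.71  1.06  1.93 -0.27  0.93 -0.06]
```

{"op": "play_rows", "data": {"rows": [[[0, 0, 0], [0, -0.02, 0.05], -1], [[0, 0, 0], [0, -0.042, 0.1], -1], [[0, 0, 0], [0, -0.064, 0.15], -1], [[0, 0, 0], [0, -0.085, 0.2], -1], [[0, 0, 0], [0, -0.106, 0.25], -1], [[0, 0, 0], [0, -0.128, 0.303], -1], [[0, 0, 0], [0, -0.128, 0.303], -1], [[0, 0, 0], [0, -0.128, 0.303], -1]]}}

```text
clock: 7.05
position: [0.4264, -0.295, 0.0958]
ee_rot: [2.688, -0.57, -0.111]
force: [2.1, 8.4, 18.1]
width: 0.003
```

```bash
python3 turn.py -0.345; python3 - <<'E'
from opt2 import *
from h import arm
print(sclr(arm.observe()["joints"]))
E
python3 wr.py w3
```

```text
F [ 2.1  8.4 18.1] [ 0.71 -0.   -0.03] 0.0025223459993113178 [ 0.42641027 -0.29499214  0.09575415]
t 7.05 pos [ 0.4264 -0.295   0.0958] q [-0.494  0.608  1.014  2.056 -0.16   0.732  0.128] F [ 2.1  8.4 18.1] w 0.003
SHIFT [0. 0. 0.] TURN [-0.001 -0.128  0.303] rows 2.3 clr now 0.131 -> 0.056 q [-0.44  0.71  1.06  1.93 -0.27  0.93 -0.06]
(np.float64(0.0456698177986883), array([0.3193419 , 0.07308922, 0.68146067]))
[ 0.42641027 -0.29499214  0.09575415] [ 2.12672021  8.43561227 18.05064707]
```

View pics/w3.png

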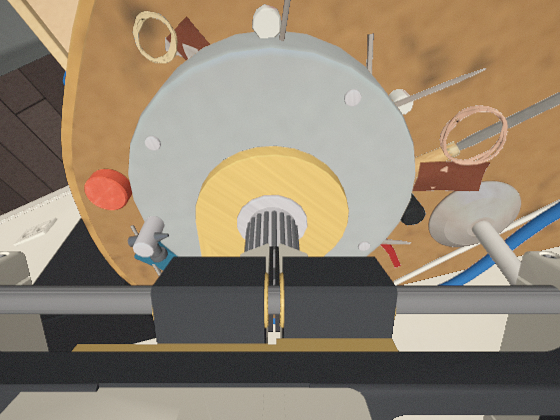

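```bash
python3 - <<'E'
from h import *
for n,b in(("side",(230,40,430,190)),("top",(340,170,480,290))):
    p,d=eyes.get_image(n);x0,y0,x1,y1=b
    cv2.imwrite(f"pics/{n}4.png",cv2.resize(p[y0:y1,x0:x1,::-1],None,fx=4,fy=4,interpolation=cv2.INTER_CUBIC))
E
```

```text
(no output)
```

View pics/side4.png

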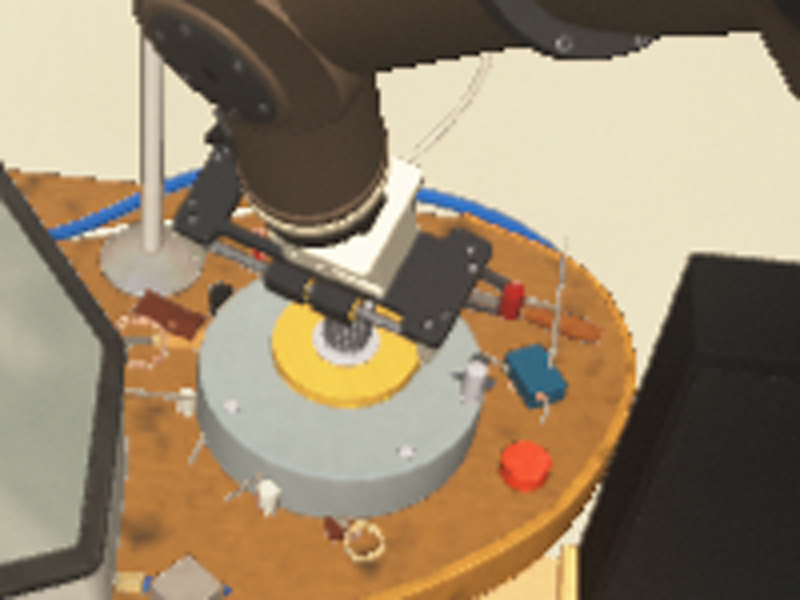

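View pics/top4.png

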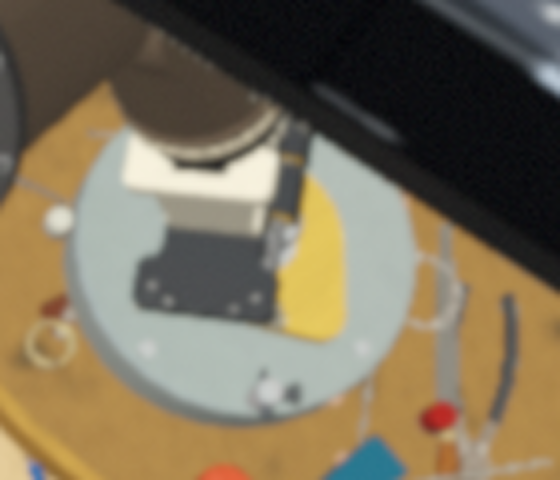

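```bash
python3 - <<'E'
from h import *
for n in("w2","w3"):
    z=np.load(n+".npz");K,R,t=z["intrinsics"],z["R"],z["t"];T=Ro.from_rotvec(z["rv"]).as_matrix()
    for nm,o in(("tips",.008),("tcp",0),("grasp",-.011),("-.03",-.03),("body",-.058)):
        X=z["pos"]+T[:,2]*o;q=K@(R@X+t);print(n,nm,X.round(4),(q[:2]/q[2]).round(1),q[2].round(3))
    for X in([.4242,-.294,.118],[.4242,-.294,.077]):
        q=K@(R@X+t);print(n,"knob",X,(q[:2]/q[2]).round(1),q[2].round(3))
    print("cam",-R.T@t)
    d=z["d"];print("depth at knob/fingers",[(uv,d[uv[1],uv[0]].round(3)) for uv in((275,265),(262,262),(285,262),(275,245),(275,300))])
E
```

```text
w2 tips [ 0.4242 -0.2984  0.0887] [274.6 239.5] 0.206
w2 tcp [ 0.4244 -0.2953  0.0961] [274.6 244.3] 0.198
w2 grasp [ 0.4247 -0.291   0.1062] [274.7 251.4] 0.187
w2 -.03 [ 0.4252 -0.2836  0.1237] [274.8 265.9] 0.169
w2 body [ 0.426  -0.2728  0.1495] [274.9 294. ] 0.142
w2 knob [0.4242, -0.294, 0.118] [274.3 270.2] 0.18
w2 knob [0.4242, -0.294, 0.077] [274.1 222.6] 0.212
cam [ 0.43424198 -0.15347717  0.23551479]
depth at knob/fingers [((275, 265), np.float32(0.176)), ((262, 262), np.float32(0.176)), ((285, 262), np.float32(0.175)), ((275, 245), np.float32(0.174)), ((275, 300), np.float32(0.085))]
w3 tips [ 0.4252 -0.2978  0.0884] [274.8 239.2] 0.206
w3 tcp [ 0.4264 -0.295   0.0958] [274.9 243.9] 0.198
w3 grasp [ 0.4281 -0.2911  0.1059] [274.9 251.1] 0.187
w3 -.03 [ 0.4311 -0.2843  0.1234] [275.  265.5] 0.169
w3 body [ 0.4354 -0.2743  0.1492] [275.2 293.6] 0.142
w3 knob [0.4242, -0.294, 0.118] [270.8 271.7] 0.181
w3 knob [0.4242, -0.294, 0.077] [271.1 223.9] 0.212
cam [ 0.48296054 -0.16479756  0.23523531]
depth at knob/fingers [((275, 265), np.float32(0.148)), ((262, 262), np.float32(0.092)), ((285, 262), np.float32(0.091)), ((275, 245), np.float32(0.174)), ((275, 300), np.float32(0.086))]
```

```bash
python3 - <<'E'
from h import *
z=np.load("w3.npz");p=z["p"];cv2.imwrite("pics/w3z.png",cv2.resize(p[195:365,190:360,::-1],None,fx=3.5,fy=3.5,interpolation=cv2.INTER_CUBIC))
d=z["d"]
for v in range(236,300,4):print(v,[d[v,u].round(3) for u in range(235,320,8)])
E
```

```text
236 [np.float32(0.224), np.float32(0.219), np.float32(0.186), np.float32(0.182), np.float32(0.181), np.float32(0.18), np.float32(0.183), np.float32(0.187), np.float32(0.219), np.float32(0.222), np.float32(0.224)]
240 [np.float32(0.224), np.float32(0.226), np.float32(0.185), np.float32(0.18), np.float32(0.178), np.float32(0.178), np.float32(0.179), np.float32(0.184), np.float32(0.226), np.float32(0.226), np.float32(0.226)]
244 [np.float32(0.228), np.float32(0.228), np.float32(0.182), np.float32(0.178), np.float32(0.168), np.float32(0.174), np.float32(0.168), np.float32(0.181), np.float32(0.229), np.float32(0.229), np.float32(0.228)]
248 [np.float32(0.232), np.float32(0.231), np.float32(0.179), np.float32(0.164), np.float32(0.164), np.float32(0.169), np.float32(0.164), np.float32(0.163), np.float32(0.19), np.float32(0.231), np.float32(0.231)]
252 [np.float32(0.235), np.float32(0.159), np.float32(0.159), np.float32(0.16), np.float32(0.159), np.float32(0.162), np.float32(0.158), np.float32(0.159), np.float32(0.159), np.float32(0.233), np.float32(0.234)]
256 [np.float32(0.096), np.float32
[... 1607 characters left out ...]
8), np.float32(0.079), np.float32(0.079), np.float32(0.079)]
288 [np.float32(0.077), np.float32(0.078), np.float32(0.077), np.float32(0.078), np.float32(0.083), np.float32(0.0), np.float32(0.084), np.float32(0.078), np.float32(0.076), np.float32(0.078), np.float32(0.079)]
292 [np.float32(0.077), np.float32(0.078), np.float32(0.077), np.float32(0.077), np.float32(0.083), np.float32(0.088), np.float32(0.082), np.float32(0.078), np.float32(0.077), np.float32(0.078), np.float32(0.077)]
296 [np.float32(0.079), np.float32(0.078), np.float32(0.077), np.float32(0.078), np.float32(0.083), np.float32(0.086), np.float32(0.082), np.float32(0.078), np.float32(0.077), np.float32(0.079), np.float32(0.077)]
```

View pics/w3z.png

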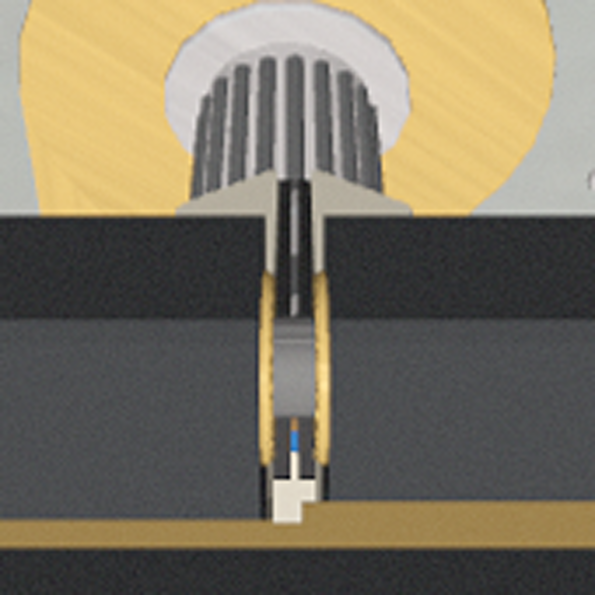

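{"op": "play_rows", "data": {"rows": [[[0, 0, -0.01], [0, 0, 0], -1], [[0, 0, -0.02], [0, 0, 0], -1], [[0, 0, -0.03], [0, 0, 0], -1], [[0, 0, -0.04], [0, 0, 0], -1], [[0, 0, -0.05], [0, 0, 0], -1], [[0, 0, -0.06], [0, 0, 0], -1], [[0, 0, -0.07], [0, 0, 0], -1], [[0, 0, -0.08], [0, 0, 0], -1], [[0, 0, -0.1], [0, 0, 0], -1], [[0, 0, -0.11], [0, 0, 0], -1]]}}

```text
clock: 8.2
position: [0.433, -0.2752, 0.1463]
ee_rot: [2.688, -0.571, -0.115]
force: [0.7, 0.5, 0.2]
width: 0.004
```

```bash
python3 wr.py w4;  python3 - <<'E'
from opt2 import *
from h import arm
s_=arm.observe();print(s_["clock"],s_["joints"].round(2),s_["width"],sclr(s_["joints"]))
E
```

```text
[ 0.43304898 -0.27519712  0.1462739 ] [0.69582168 0.54133234 0.15833842]
8.25 [-0.6   0.55  1.1   2.   -0.11  0.86  0.08] 0.005852217849434476 (np.float64(0.04069655936700517), array([0.3466473 , 0.02146356, 0.64036151]))
```

View pics/w4.png

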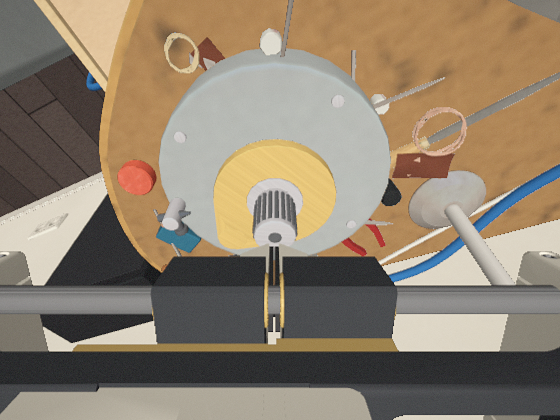

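```bash
cat > meas.py <<'E'
from h import *
n=sys.argv[1]; b=tuple(map(int,sys.argv[2].split(",")))
z=np.load(n+".npz");c={k:z[k] for k in("intrinsics","R","t")};p=z["p"]
k=np.array([.4242,-.294,.118])
L=lobe(p,c,b,k);print(L,"rel",[(x-2.96+np.pi)%(2*np.pi)-np.pi for x in L[2:]])
K,R,t=c["intrinsics"],c["R"],c["t"]
for X in([*k],[.4242,-.294,.077],[.3476,-.2799,.068]):
    q=K@(R@X+t);print((q[:2]/q[2]).round(1))
x0,y0,x1,y1=b
cv2.imwrite("pics/"+n+"z.png",cv2.resize(p[y0:y1,x0-60:x1,::-1],None,fx=3.5,fy=3.5,interpolation=cv2.INTER_CUBIC))
E
sed -i 's/^import numpy as np,cv2/import numpy as np,cv2,sys/' h.py
python3 meas.py w4 200,120,350,256
```

```text
(np.float64(0.07289359469559605), np.float64(0.051327497957475376), np.float64(-2.690426475022498), np.float64(-2.678655007080755)) rel [np.float64(0.6327588321570881), np.float64(0.6445303000988307)]
[274.1 236.3]
[274.  202.2]
[189.8 212. ]
```

View pics/w4z.png

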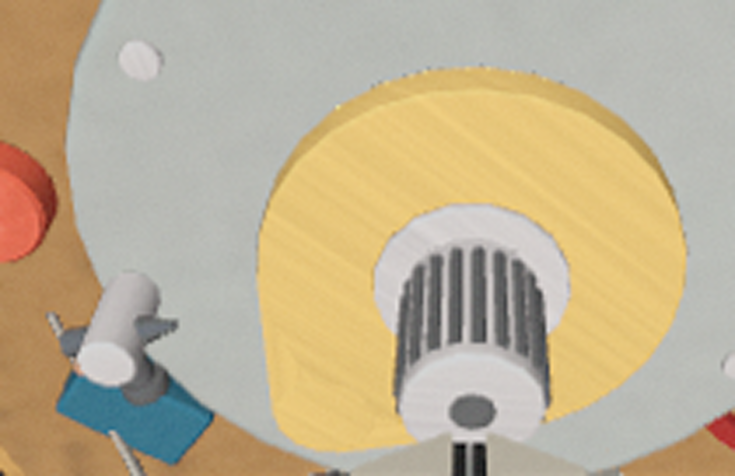

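```bash
python3 - <<'E'
from h import *
for n in("w3","w4"):
    z=np.load(n+".npz");c={k:z[k] for k in("intrinsics","R","t")};d=z["d"];T=Ro.from_rotvec(z["rv"]).as_matrix()
    for uv in((264,246),(264,249),(284,246),(250,251),(300,251),(275,250),(275,256),(275,262)):
        X=dep(c,*uv,d[uv[1],uv[0]]);print(n,uv,d[uv[1],uv[0]],X.round(3),"tool frame mm",(1000*T.T@(X-z["pos"])).round(1))
    print("cam in tool",(1000*T.T@(-c["R"].T@c["t"]-z["pos"])).round(1), (T.T@c["R"].T).round(2).tolist())
E
```

```text
w3 (264, 246) 0.1657302 [ 0.43  -0.272  0.119] tool frame mm [ -5.8 -11.4 -30.1]
w3 (264, 249) 0.16294771 [ 0.43  -0.272  0.122] tool frame mm [ -5.7 -11.  -33.2]
w3 (284, 246) 0.16639653 [ 0.439 -0.277  0.119] tool frame mm [  4.7 -11.1 -29.5]
w3 (250, 251) 0.16039115 [ 0.424 -0.268  0.124] tool frame mm [-12.8 -11.  -35.8]
w3 (300, 251) 0.16035451 [ 0.448 -0.278  0.125] tool frame mm [ 12.7 -11.  -35.8]
w3 (275, 250) 0.16518699 [ 0.435 -0.276  0.121] tool frame mm [ -0.   -9.6 -31.2]
w3 (275, 256) 0.15712732 [ 0.436 -0.272  0.128] tool frame mm [ -0.1 -10.  -39.5]
w3 (275, 262) 0.15125297 [ 0.437 -0.271  0.134] tool frame mm [ -0.1  -9.7 -45.7]
cam in tool [  -0.6  -76.5 -183.7] [[1.0, 0.0, -0.0], [-0.0, 0.96, 0.28], [0.0, -0.28, 0.96]]
w4 (264, 246) 0.16670966 [ 0.436 -0.253  0.169] tool frame mm [ -5.8 -11.  -29.2]
w4 (264, 249) 0.16209193 [ 0.437 -0.251  0.173] tool frame mm [ -5.7 -11.3 -33.9]
w4 (284, 246) 0.16572638 [ 0.446 -0.257  0.17 ] tool frame mm [  4.7 -11.4 -30.1]
w4 (250, 251) 0.16101839 [ 0.431 -0.248  0.175] tool frame mm [-12.8 -10.8 -35.2]
w4 (300, 251) 0.15997027 [ 0.455 -0.258  0.175] tool frame mm [ 12.7 -11.2 -36.2]
w4 (275, 250) 0.16494936 [ 0.442 -0.256  0.171] tool frame mm [ -0.   -9.7 -31.4]
w4 (275, 256) 0.15820608 [ 0.443 -0.253  0.178] tool frame mm [ -0.   -9.5 -38.5]
w4 (275, 262) 0.1512245 [ 0.444 -0.251  0.185] tool frame mm [ -0.   -9.7 -45.7]
cam in tool [  -0.6  -76.5 -183.7] [[1.0, 0.0, -0.0], [-0.0, 0.96, 0.28], [0.0, -0.28, 0.96]]
```

```bash
python3 - <<'E'
from h import *
print(arm.tcp_to_tips)
z=np.load("w4.npz");c={k:z[k] for k in("intrinsics","R","t")};d=z["d"];T=Ro.from_rotvec(z["rv"]).as_matrix()
for o in([-6,-9.5,8],[-6,9.5,8],[-6,0,-11],[-15,-9.5,-11],[-6,-11,-29],[-6,-9.5,-20]):
    X=z["pos"]+T@np.array(o)/1000;q=c["R"]@X+c["t"];q=c["intrinsics"]@q;u,v=(q[:2]/q[2]);print(o,u.round(1),v.round(1),"exp depth",q[2].round(4),"seen",d[int(v),int(u)])
p=z["p"];cv2.imwrite("pics/w4y.png",cv2.resize(p[205:275,230:320,::-1],None,fx=8,fy=8,interpolation=cv2.INTER_CUBIC))
E
```

```text
0.008
[-6, -9.5, 8] 265.5 225.4 exp depth 0.2028 seen 0.2254777
[-6, 9.5, 8] 265.7 252.6 exp depth 0.2082 seen 0.15875922
[-6, 0, -11] 264.8 251.1 exp depth 0.1873 seen 0.16054532
[-15, -9.5, -11] 249.3 236.1 exp depth 0.1846 seen 0.29434362
[-6, -11, -29] 263.7 245.8 exp depth 0.1669 seen 0.16817819
[-6, -9.5, -20] 264.2 242.0 exp depth 0.176 seen 0.23493281
```

View pics/w4y.png

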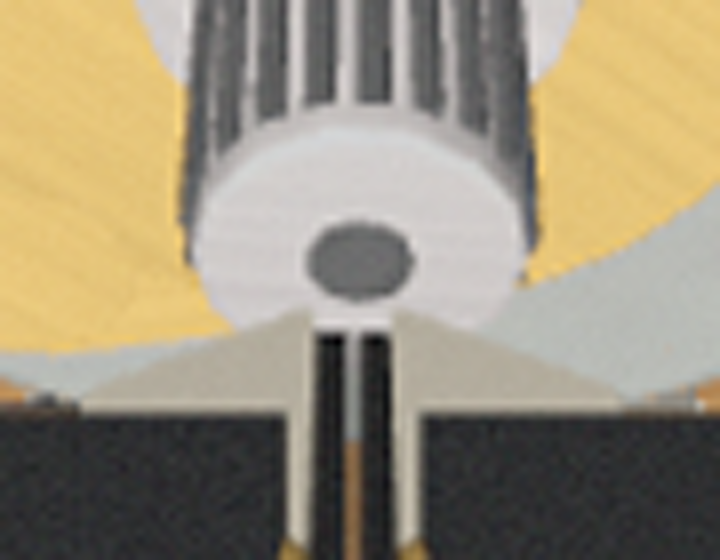

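```bash
python3 - <<'E'
from h import *
z=np.load("w4.npz");c={k:z[k] for k in("intrinsics","R","t")};d=z["d"];T=Ro.from_rotvec(z["rv"]).as_matrix()
for uv in((200,258),(200,262),(200,275),(200,300),(350,258),(160,270),(270,258),(280,262),(100,290),(30,258),(30,275),(268,250),(245,253)):
    X=dep(c,*uv,d[uv[1],uv[0]]);print(uv,d[uv[1],uv[0]].round(3),"tool mm",(1000*T.T@(X-z["pos"])).round(1))
z=np.load("w2.npz");c={k:z[k] for k in("intrinsics","R","t")};d=z["d"];T=Ro.from_rotvec(z["rv"]).as_matrix()
for uv in((186,250),(180,256),(165,253),(188,270),(370,256),(150,275)):
    X=dep(c,*uv,d[uv[1],uv[0]]);print(uv,d[uv[1],uv[0]].round(3),"tool mm",(1000*T.T@(X-z["pos"])).round(1))
E
```

```text
(200, 258) 0.094 tool mm [-22.6 -36.3 -98. ]
(200, 262) 0.09 tool mm [ -21.7  -36.7 -101.5]
(200, 275) 0.083 tool mm [ -20.   -36.6 -109.1]
(200, 300) 0.078 tool mm [ -18.9  -32.9 -115. ]
(350, 258) 0.094 tool mm [ 22.2 -36.1 -97.5]
(160, 270) 0.439 tool mm [-159.2  127.9  213.1]
(270, 258) 0.156 tool mm [ -2.5  -9.6 -41.1]
(280, 262) 0.149 tool mm [  2.3 -10.6 -47.5]
(100, 290) 0.087 tool mm [ -48.7  -30.5 -106.4]
(30, 258) 1.026 tool mm [-795.2  364.5  755.3]
(30, 275) 0.932 tool mm [-722.2  372.2  654.8]
(268, 250) 0.161 tool mm [ -3.6 -11.4 -35.3]
(245, 253) 0.158 tool mm [-15.1 -10.8 -37.9]
(186, 250) 0.166 tool mm [-46.9  -9.3 -30.2]
(180, 256) 0.158 tool mm [-47.6  -9.8 -38.7]
(165, 253) 0.158 tool mm [-55.1 -11.2 -38.3]
(188, 270) 0.169 tool mm [-46.6   2.1 -30.6]
(370, 256) 0.156 tool mm [ 47.2 -10.5 -40.2]
(150, 275) 0.136 tool mm [-53.9 -11.4 -61.6]
```

```bash
cat > plan5.py <<'E'
from opt2 import *
from h import arm
G=np.array([.4242,-.294,.103])
def tcp(g,R): return g+.048*R.apply([0,0,1])
def w2(q,R):  # grip body & wrist vs pole/wall/cabinet, rough
    return w_ok(q)
def path(q,ta,t,jaw,T=-.64,v=0):
    C=[];Q=[]
    for dz,a in((.045,0),(0,0),(0,T/2),(0,T)):
        R=tilted(jaw+a,ta+a,t);q,c=sg2(q,tcp(G+[0,0,dz],R),R,6);C.append(c);Q.append(q)
    return C,Q
if __name__=="__main__":
    st=arm.observe();q0=st["joints"]
    for t in(0,.1,.15,.2,.3):
      for ta in((0,) if t==0 else (.8,1.15,1.5,1.9)):
       for jaw in ((0,-.4,.3) if t==0 else (ta-np.pi/2,)):
        C,Q=path(q0,ta,t,jaw);print(t,ta,round(jaw,2),np.round(C,3),Q[1].round(2),Q[-1].round(2))
E
python3 plan5.py
```

```text
0 0 0 [-0.032 -0.046 -0.045 -0.04 ] [ 0.06  0.5   0.62  2.02 -0.42  0.75  0.93] [-0.06  0.55  0.8   2.03 -0.56  0.79  0.43]
0 0 -0.4 [-0.029 -0.04  -0.04  -0.033] [-0.01  0.53  0.72  2.02 -0.5   0.77  0.61] [-0.12  0.59  0.9   2.03 -0.64  0.83  0.11]
0 0 0.3 [-0.034 -0.05  -0.049 -0.045] [ 0.11  0.49  0.54  2.01 -0.37  0.74  1.18] [-0.01  0.53  0.72  2.02 -0.5   0.77  0.67]
0.1 0.8 -0.77 [-0.015 -0.021 -0.02  -0.013] [-0.16  0.59  0.88  2.02 -0.49  0.8   0.21] [-0.22  0.69  1.04  1.98 -0.64  0.94 -0.26]
0.1 1.15 -0.42 [-0.014 -0.027 -0.026 -0.02 ] [-0.11  0.54  0.78  2.04 -0.42  0.73  0.48] [-0.19  0.64  0.96  2.   -0.56  0.86  0.  ]
0.1 1.5 -0.07 [-0.013 -0.032 -0.031 -0.026] [-0.05  0.5   0.67  2.06 -0.35  0.66  0.77] [-0.16  0.59  0.87  2.02 -0.49  0.79  0.27]
0.1 1.9 0.33 [-0.015 -0.037 -0.036 -0.032] [ 0.05  0.46  0.55  2.08 -0.3   0.61  1.11] [-0.11  0.54  0.77  2.05 -0.42  0.71  0.59]
0.15 0.8 -0.77 [-0.009 -0.014 -0.013 -0.006] [-0.21  0.62  0.9   2.01 -0.46  0.8   0.17] [-0.23  0.72  1.05  1.95 -0.61  0.98 -0.29]
0.15 1.15 -0.42 [-0.007 -0.02  -0.019 -0.013] [-0.16  0.55  0.
[... 680 characters left out ...]
58  0.64] [-0.25  0.63  0.92  2.01 -0.42  0.79  0.17]
0.2 1.9 0.33 [-0.005 -0.02  -0.02  -0.015] [-0.03  0.44  0.58  2.14 -0.22  0.49  1.  ] [-0.21  0.56  0.83  2.07 -0.34  0.66  0.48]
0.3 0.8 -0.77 [0.011 0.011 0.013 0.018] [-0.32  0.69  0.97  1.99 -0.36  0.82  0.04] [-0.27  0.82  1.08  1.87 -0.53  1.1  -0.38]
0.3 1.15 -0.42 [0.016 0.006 0.007 0.013] [-0.31  0.61  0.89  2.06 -0.26  0.66  0.27] [-0.3   0.75  1.03  1.93 -0.44  0.96 -0.15]
0.3 1.5 -0.07 [0.014 0.002 0.003 0.007] [-0.26  0.53  0.79  2.13 -0.17  0.51  0.52] [-0.32  0.68  0.96  2.   -0.35  0.8   0.08]
0.3 1.9 0.33 [ 0.009 -0.003 -0.002  0.004] [-0.13  0.44  0.63  2.2  -0.11  0.37  0.86] [-0.31  0.59  0.89  2.09 -0.27  0.62  0.38]
```

```bash
python3 - <<'E'
from plan5 import *
st=arm.observe();q0=st["joints"];R=Ro.from_rotvec(st["ee_rot"]);a=R.apply([0,0,1]);x=R.apply([1,0,0]);print("tilt",np.arccos(-a[2]),"ta",np.arctan2(-a[1],-a[0]),"jaw",np.arctan2(x[1],x[0]))
for t in(.38,.4):
  for ta in(.7,.9,1.155,1.5):
    C,Q=path(q0,ta,t,ta-np.pi/2);print(t,ta,np.round(C,3),Q[1].round(2),Q[-1].round(2),[chain(k,V)[2].round(3) for k in Q[1:]])
E
python3 - <<'E'
from nxt import *
ta=1.155;R=tilted(ta-np.pi/2,ta,.4);G=np.array([.4242,-.294,.104])
share(G+[0,0,.045]+.048*R.apply([0,0,1]),R)
share(G+.048*R.apply([0,0,1]),R)
E
```

```text
tilt 0.39989282962921113 ta 1.1559384978146567 jaw -0.41806181469278403
0.38 0.7 [0.024 0.025 0.026 0.018] [-0.36  0.76  1.02  1.95 -0.35  0.9  -0.08] [-0.26  0.89  1.11  1.81 -0.53  1.21 -0.47] [array([ 0.515, -0.218,  0.399]), array([ 0.534, -0.25 ,  0.399]), array([ 0.542, -0.287,  0.399])]
0.38 0.9 [0.026 0.025 0.028 0.022] [-0.37  0.72  0.99  2.   -0.29  0.79  0.04] [-0.29  0.85  1.08  1.85 -0.47  1.12 -0.35] [array([ 0.498, -0.201,  0.399]), array([ 0.523, -0.229,  0.399]), array([ 0.538, -0.264,  0.399])]
0.38 1.155 [0.031 0.023 0.024 0.029] [-0.38  0.65  0.93  2.07 -0.21  0.65  0.2 ] [-0.33  0.8   1.05  1.9  -0.4   0.99 -0.19] [array([ 0.472, -0.186,  0.399]), array([ 0.503, -0.206,  0.399]), array([ 0.527, -0.236,  0.399])]
0.38 1.5 [0.03  0.019 0.02  0.024] [-0.35  0.56  0.85  2.16 -0.11  0.46  0.42] [-0.37  0.73  0.99  1.99 -0.3   0.81  0.02] [array([ 0.433, -0.176,  0.399]), array([ 0.469, -0.185,  0.399]), array([ 0.501, -0.204,  0.399])]
0.4 0.7 [0.028 0.029 0.021 0.012] [-0.37  0.78  1.03  1.94 -0.34  0.91 -0.09] [-0.26  0.9   1.11  1.8  -0.52  1.23 -0.48] [array([ 0.5
[... 553 characters left out ...]
4 0.025 0.029] [-0.37  0.57  0.86  2.17 -0.09  0.45  0.39] [-0.38  0.74  1.    1.99 -0.29  0.81  0.01] [array([ 0.433, -0.17 ,  0.396]), array([ 0.471, -0.179,  0.396]), array([ 0.505, -0.2  ,  0.396])]
t 8.25 pos [ 0.4335 -0.2751  0.1466] q [-0.597  0.546  1.097  2.004 -0.106  0.862  0.082] F [1.9 0.2 0.8] w 0.006
SHIFT [-0.002  0.041  0.108] TURN [-0.    -0.    -0.002] rows 1.2 clr now 0.126 -> 0.092 q [-0.45  0.59  1.02  2.04 -0.15  0.74  0.16]
t 8.25 pos [ 0.4335 -0.2751  0.1466] q [-0.597  0.546  1.097  2.004 -0.106  0.862  0.082] F [1.9 0.2 0.8] w 0.006
SHIFT [-0.002  0.006  0.191] TURN [-0.    -0.    -0.002] rows 1.9 clr now 0.126 -> 0.092 q [-0.4   0.66  0.95  2.07 -0.2   0.65  0.18]
```

{"op": "play_rows", "data": {"rows": [[[0, 0, 0], [0, 0, 0], 1], [[0, 0, 0], [0, 0, 0], 1], [[0, 0, 0], [0, 0, 0], 1], [[0, 0, 0], [0, 0, 0], 1], [[0, 0, 0], [0, 0, 0], 1], [[-0.001, 0.02, 0.03], [0, 0, 0], 1], [[-0.002, 0.041, 0.06], [0, 0, 0], 1], [[-0.002, 0.041, 0.085], [0, 0, 0], 1], [[-0.002, 0.041, 0.108], [0, 0, 0], 1], [[-0.002, 0.041, 0.108], [0, 0, 0], 1]]}}

```text
clock: 9.25
position: [0.4145, -0.3112, 0.1024]
ee_rot: [2.688, -0.571, -0.119]
force: [-0.1, -0.1, -0.1]
width: 0.829
```

```bash
cat > g.py <<'E'
from nxt import *
ta=1.155;R=tilted(ta-np.pi/2,ta,.4);G=np.array([.4242,-.294,.104])
share(G+.048*R.apply([0,0,1]),R)
E
python3 g.py; python3 wr.py w5
```

```text
t 9.25 pos [ 0.4145 -0.3112  0.1024] q [-0.467  0.592  1.023  2.06  -0.144  0.733  0.153] F [-0.1 -0.1 -0.1] w 0.829
SHIFT [ 0.004 -0.035  0.078] TURN [ 0.001  0.003 -0.002] rows 0.9 clr now 0.123 -> 0.106 q [-0.4   0.66  0.95  2.07 -0.2   0.65  0.18]
[ 0.41453221 -0.31118277  0.1023587 ] [-0.07171931 -0.1225781  -0.08266018]
```

View pics/w5.png

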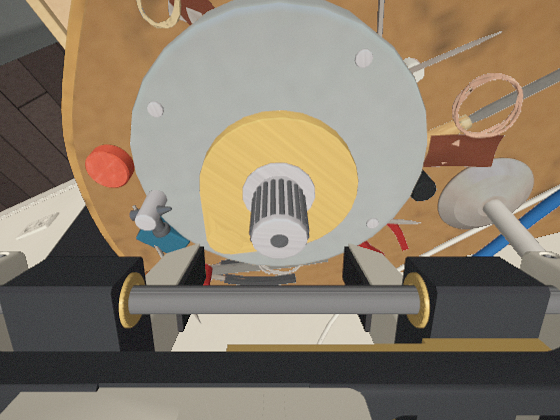

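{"op": "play_rows", "data": {"rows": [[[0.002, -0.012, 0.026], [0, 0, 0], 1], [[0.004, -0.024, 0.052], [0, 0, 0], 1], [[0.004, -0.035, 0.078], [0, 0, 0], 1], [[0.004, -0.035, 0.078], [0, 0, 0], 1], [[0.004, -0.035, 0.078], [0, 0, 0], 1]]}}

```text
clock: 9.8
position: [0.4172, -0.3115, 0.0606]
ee_rot: [2.687, -0.571, -0.118]
force: [0.1, -0.3, 0.5]
width: 1.0
```

```bash
python3 g.py; python3 wr.py w6
```

```text
t 9.8 pos [ 0.4172 -0.3115  0.0606] q [-0.414  0.653  0.953  2.086 -0.196  0.645  0.164] F [ 0.1 -0.3  0.5] w 1.0
SHIFT [-0.001 -0.001  0.001] TURN [ 0.001  0.002 -0.002] rows 0.0 clr now 0.127 -> 0.106 q [-0.4   0.66  0.94  2.07 -0.2   0.65  0.17]
[ 0.41717748 -0.31150167  0.06055352] [ 0.07531575 -0.34454479  0.52911402]
```

View pics/w6.png

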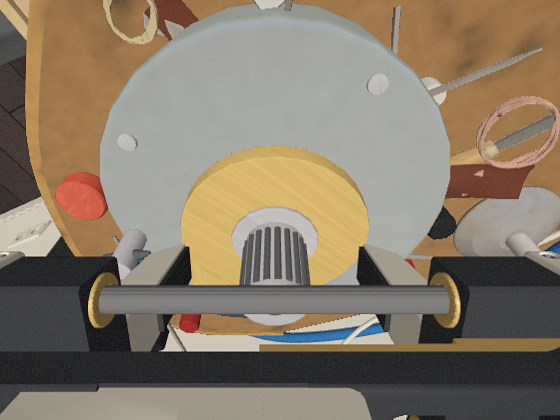

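Now the knob sits between the fingers. Close at 25 N and see where it stops.

{"op": "play_rows", "data": {"rows": [[[0, 0, 0], [0, 0, 0], -1], [[0, 0, 0], [0, 0, 0], -1], [[0, 0, 0], [0, 0, 0], -1], [[0, 0, 0], [0, 0, 0], -1], [[0, 0, 0], [0, 0, 0], -1], [[0, 0, 0], [0, 0, 0], -1], [[0, 0, 0], [0, 0, 0], -1], [[0, 0, 0], [0, 0, 0], -1], [[0, 0, 0], [0, 0, 0], -1], [[0, 0, 0], [0, 0, 0], -1]], "newtons": 25}}

```text
clock: 10.85
position: [0.4178, -0.3115, 0.0609]
ee_rot: [2.688, -0.571, -0.115]
force: [0.8, -0.2, -1.5]
width: 0.342
```

{"op": "play_rows", "data": {"rows": [[[0, 0, 0], [0, 0, 0], -1], [[0, 0, 0], [0, 0, 0], -1], [[0, 0, 0], [0, 0, 0], -1]]}}

```text
clock: 11.15
position: [0.4178, -0.3115, 0.0609]
ee_rot: [2.688, -0.571, -0.115]
force: [1.0, -1.1, -0.9]
width: 0.344
```

```bash
cat > turn2.py <<'E'
from nxt import *
st=arm.observe();R0=Ro.from_rotvec(st["ee_rot"]);print("F",st["force"].round(1),st["ft_torque"].round(2))
c=st["position"]-.048*R0.apply([0,0,1]);print("grasp pt",c.round(4))
T=float(sys.argv[1]);Rz=Ro.from_rotvec([0,0,T])
for f in(.25,.5,.75,1):
    Rz=Ro.from_rotvec([0,0,T*f]);tg=c+Rz.apply(st["position"]-c)
    print(f,(R0.inv().apply(tg-st["position"])/.5).round(3),((R0.inv()*Rz*R0).as_rotvec()/np.radians(60)).round(3))
from opt2 import sg2
print(sg2(st["joints"],tg,Rz*R0))
E
python3 turn2.py -0.64
```

```text
F [ 1.  -1.1 -0.9] [ 0.2  -0.31  0.1 ]
grasp pt [ 0.4254 -0.2944  0.1051]
0.25 [-0.006 -0.    -0.   ] [-0.    -0.06   0.141]
0.5 [-0.012 -0.002 -0.001] [-0.    -0.119  0.281]
0.75 [-0.017 -0.004 -0.002] [-0.    -0.179  0.422]
1 [-0.022 -0.007 -0.003] [-0.    -0.238  0.563]
(array([-0.3396857 ,  0.81365635,  1.05168583,  1.8887706 , -0.38595441,
        1.01039915, -0.20739948]), np.float64(0.026478913203662163))
```

{"op": "play_rows", "data": {"rows": [[[-0.002, 0, 0], [0, -0.02, 0.047], -1], [[-0.004, 0, 0], [0, -0.04, 0.094], -1], [[-0.006, 0, 0], [0, -0.06, 0.141], -1], [[-0.008, -0.001, 0], [0, -0.08, 0.188], -1], [[-0.01, -0.001, -0.001], [0, -0.1, 0.235], -1], [[-0.012, -0.002, -0.001], [0, -0.119, 0.281], -1], [[-0.012, -0.002, -0.001], [0, -0.119, 0.281], -1], [[-0.012, -0.002, -0.001], [0, -0.119, 0.281], -1]]}}

```text
clock: 11.95
position: [0.413, -0.3084, 0.061]
ee_rot: [2.575, -0.994, -0.201]
force: [3.1, -5.8, -6.1]
width: 0.343
```

```bash
python3 turn2.py -0.32; python3 wr.py w7; python3 meas.py w7 150,100,400,250
```

```text
F [ 3.1 -5.8 -6.1] [-0.31 -0.97  0.34]
grasp pt [ 0.4256 -0.2945  0.1052]
0.25 [-0.003 -0.    -0.   ] [-0.   -0.03  0.07]
0.5 [-0.006 -0.    -0.   ] [-0.    -0.06   0.141]
0.75 [-0.009 -0.001 -0.   ] [-0.    -0.089  0.211]
1 [-0.012 -0.002 -0.001] [-0.    -0.119  0.281]
(array([-0.34013159,  0.81343824,  1.05150486,  1.88899202, -0.38529366,
        1.00916186, -0.20661284]), np.float64(0.026457043664156382))
[ 0.4130099  -0.30841099  0.06095793] [ 3.14745987 -5.779292   -6.05985048]Traceback (most recent call last):
  File "meas.py", line 5, in <module>
    L=lobe(p,c,b,k);print(L,"rel",[(x-2.96+np.pi)%(2*np.pi)-np.pi for x in L[2:]])
  File "h.py", line 24, in lobe
    return r.max(),np.median(r),a[i],a[i]+np.average(rel[w],weights=r[w]-.056)
                                          ~~~~~~~~~~^^^^^^^^^^^^^^^^^^^^^^^^^^
    raise ZeroDivisionError(
        "Weights sum to zero, can't be normalized")
ZeroDivisionError: Weights sum to zero, can't be normalized
```

View pics/w7.png

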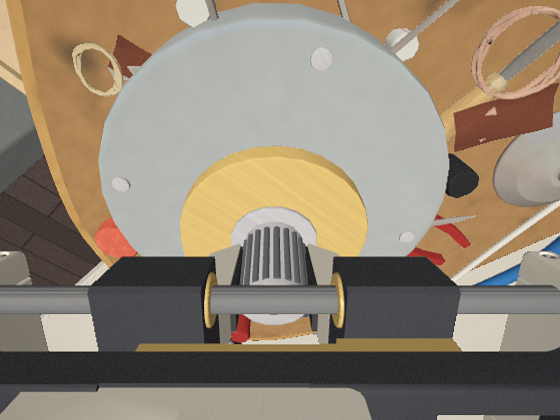

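{"op": "play_rows", "data": {"rows": [[[-0.002, 0, 0], [0, -0.02, 0.047], -1], [[-0.004, 0, 0], [0, -0.04, 0.094], -1], [[-0.006, 0, 0], [0, -0.06, 0.141], -1], [[-0.008, -0.001, 0], [0, -0.08, 0.188], -1], [[-0.01, -0.001, -0.001], [0, -0.1, 0.235], -1], [[-0.012, -0.002, -0.001], [0, -0.119, 0.281], -1], [[-0.012, -0.002, -0.001], [0, -0.119, 0.281], -1], [[-0.012, -0.002, -0.001], [0, -0.119, 0.281], -1]]}}

```text
clock: 12.8
position: [0.4095, -0.304, 0.061]
ee_rot: [2.402, -1.402, -0.282]
force: [1.9, -7.2, -9.1]
width: 0.346
```

```bash
python3 turn2.py -0.1;  python3 - <<'E'
from h import *
for n,b in(("side",(230,40,430,190)),("top",(340,170,480,290))):
    p,d=eyes.get_image(n);np.savez(n+"8.npz",p=p,d=d);x0,y0,x1,y1=b
    cv2.imwrite(f"pics/{n}8.png",cv2.resize(p[y0:y1,x0:x1,::-1],None,fx=4,fy=4,interpolation=cv2.INTER_CUBIC))
E
```

```text
F [ 1.9 -7.2 -9.1] [-0.77 -1.24  0.57]
grasp pt [ 0.4258 -0.2947  0.1052]
0.25 [-0.001 -0.    -0.   ] [-0.    -0.009  0.022]
0.5 [-0.002 -0.    -0.   ] [-0.    -0.019  0.044]
0.75 [-0.003 -0.    -0.   ] [-0.    -0.028  0.066]
1 [-0.004 -0.    -0.   ] [-0.    -0.037  0.088]
(array([-0.32437403,  0.83369899,  1.06536613,  1.86496057, -0.41401393,
        1.06016229, -0.26598599]), np.float64(0.020946017628327956))
```

View pics/top8.png

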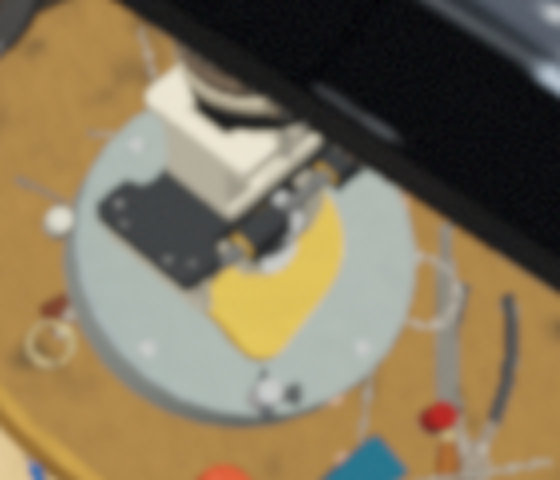

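View pics/side8.png

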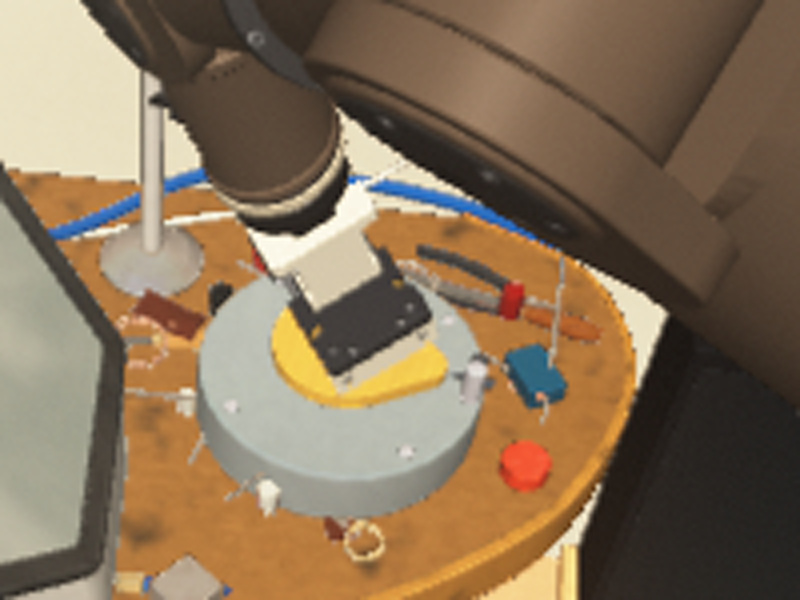

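```bash
python3 - <<'E'
from h import *
k=np.array([.4242,-.294,.118])
for n,b,uv in(("top",(350,200,440,285),(405.3,257.5)),("side",(290,90,348,145),(341.2,131))):
    z=np.load(n+"8.npz");c=eyes.get_calibration(n)
    X=onz(c,*uv,.074);d=X-k;print(n,np.hypot(*d[:2]),(np.arctan2(d[1],d[0])-2.96+np.pi)%(2*np.pi)-np.pi)
    L=lobe(z["p"],c,b,k);print(L,"rel",[(x-2.96+np.pi)%(2*np.pi)-np.pi for x in L[2:]])
E
```

```text
top 0.06983437558366483 -0.02377300506164781
(np.float64(0.07341365235924416), np.float64(0.04842001879643854), np.float64(2.9240888913327114), np.float64(2.8887305599759934)) rel [np.float64(-0.03591110866728853), np.float64(-0.07126944002400659)]
side 0.07207411415307766 0.03586742698938261
(np.float64(0.07326070750256627), np.float64(0.05152436465463522), np.float64(2.784055585395042), np.float64(2.9096002092369977)) rel [np.float64(-0.1759444146049578), np.float64(-0.05039979076300227)]
```

{"op": "play_rows", "data": {"rows": [[[0, 0, 0], [0, 0, 0], -0.2], [[0, 0, 0], [0, 0, 0], 0], [[0, 0, 0], [0, 0, 0], 0.3], [[0, 0, 0], [0, 0, 0], 0.6], [[0, 0, 0], [0, 0, 0], 1], [[0, 0, 0], [0, 0, 0], 1], [[0, 0, 0], [0, 0, 0], 1], [[0, 0, 0], [0, 0, 0], 1], [[0, 0, 0], [0, 0, 0], 1], [[0, 0, 0], [0, 0, 0], 1]]}}

```text
clock: 13.9
position: [0.4089, -0.3031, 0.0611]
ee_rot: [2.402, -1.404, -0.285]
force: [-0.6, 0.3, 0.7]
width: 0.995
```

```bash
python3 - <<'E'
from opt2 import *
from h import arm
st=arm.observe();R=Ro.from_rotvec(st["ee_rot"]);print(st["clock"],st["width"],st["force"])
for d in(.04,.05,.06,.07):
    q,c=sg2(st["joints"],st["position"]-d*R.apply([0,0,1]),R);print(d,c,sclr(q)[0],chain(q,V)[2])
E
```

```text
13.9 0.9954098737008218 [-0.59500174  0.27731462  0.70572412]
0.04 0.013032825700403455 0.03267559762911819 [ 0.54696717 -0.22543613  0.43535851]
0.05 0.00963600687888036 0.031248803826432678 [ 0.55036399 -0.22352483  0.44456767]
0.06 0.006239188520008848 0.02968151745779063 [ 0.55376081 -0.22161352  0.45377682]
0.07 0.002842370833114144 0.028318057003651656 [ 0.55715763 -0.21970222  0.46298597]
```

{"op": "play_rows", "data": {"rows": [[[0, 0, -0.02], [0, 0, 0], 1], [[0, 0, -0.04], [0, 0, 0], 1], [[0, 0, -0.06], [0, 0, 0], 1], [[0, 0, -0.08], [0, 0, 0], 1], [[0, 0, -0.1], [0, 0, 0], 1], [[0, 0, -0.11], [0, 0, 0], 1], [[0, 0, -0.11], [0, 0, 0], 1], [[0, 0, -0.11], [0, 0, 0], 1]]}}

```text
clock: 14.7
position: [0.4275, -0.2925, 0.1116]
ee_rot: [2.402, -1.404, -0.285]
force: [0.0, -0.4, -0.9]
width: 1.001
```

```bash
python3 wr.py w9; python3 meas.py w9 160,90,400,256;  python3 - <<'E'
from h import *
for n,b in(("side",(230,40,430,190)),("top",(340,170,480,290))):
    p,d=eyes.get_image(n);np.savez(n+"9.npz",p=p,d=d);x0,y0,x1,y1=b
    cv2.imwrite(f"pics/{n}9.png",cv2.resize(p[y0:y1,x0:x1,::-1],None,fx=4,fy=4,interpolation=cv2.INTER_CUBIC))
print(arm.observe()["clock"],arm.observe()["position"],arm.observe()["force"])
E
```

```text
[ 0.42747414 -0.29247645  0.11156404] [ 0.01768252 -0.39838502 -0.91328417]
(np.float64(0.07060493293215975), np.float64(0.05155054691608524), np.float64(2.839561206322683), np.float64(2.838011758121511)) rel [np.float64(-0.1204387936773168), np.float64(-0.12198824187848878)]
[274.4 254.8]
[274.4 212.3]
[216.5 258.8]
14.85 [ 0.42718056 -0.29253151  0.11138683] [ 0.59942547 -1.08437596  0.39130656]
```

View pics/w9.png

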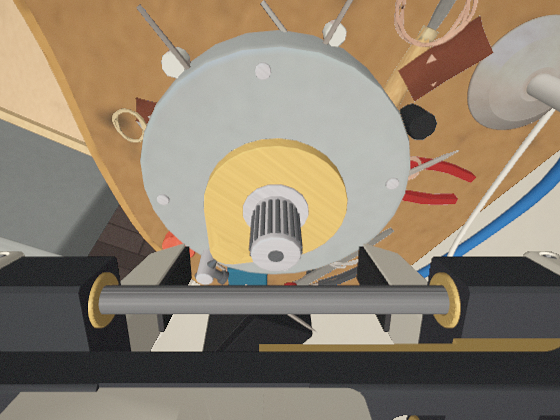

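View pics/top9.png

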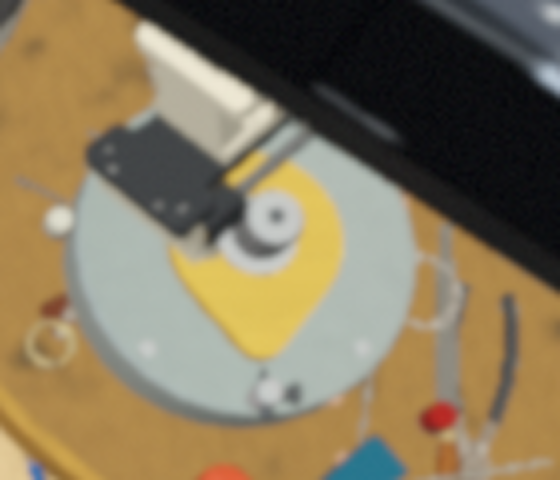

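View pics/side9.png

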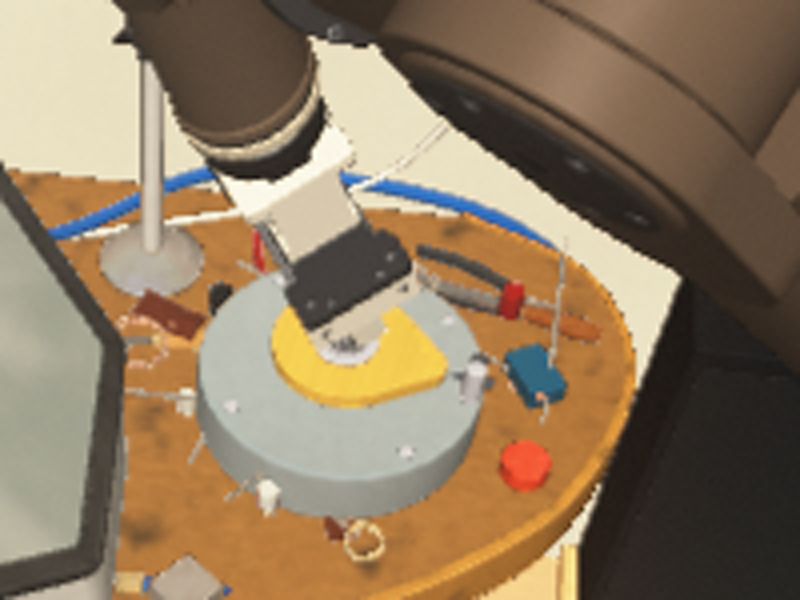

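```bash
python3 - <<'E'
from h import *
k=np.array([.4242,-.294,.118])
for n,b,uv in(("top",(378,215,440,285),(405.3,257.8)),("side",(290,110,348,145),(341.4,131))):
    z=np.load(n+"9.npz");c=eyes.get_calibration(n)
    X=onz(c,*uv,.074);d=X-k;print(n,np.hypot(*d[:2]),(np.arctan2(d[1],d[0])-2.96+np.pi)%(2*np.pi)-np.pi)
    L=lobe(z["p"],c,b,k);print("rel",[(x-2.96+np.pi)%(2*np.pi)-np.pi for x in L[2:]],L[0])
z=np.load("w9.npz");c={k_:z[k_] for k_ in("intrinsics","R","t")}
L=lobe(z["p"],c,(190,90,400,275),k);print("wrist rel",[(x-2.96+np.pi)%(2*np.pi)-np.pi for x in L[2:]],L[0])
cv2.imwrite("pics/w9y.png",cv2.resize(z["p"][190:290,180:300,::-1],None,fx=6,fy=6,interpolation=cv2.INTER_CUBIC))
E
```

```text
top 0.07054621980595709 -0.024314141804837153
rel [np.float64(-0.03591110866728853), np.float64(-0.07126944002400659)] 0.07341365235924416
side 0.07261311949537684 0.0380600013118384
rel [np.float64(-0.016553197828735655), np.float64(-0.07161382848498477)] 0.07232922590131827
wrist rel [np.float64(-0.026503541750474202), np.float64(0.008272363392457738)] 0.07264225090861372
```

View pics/w9y.png

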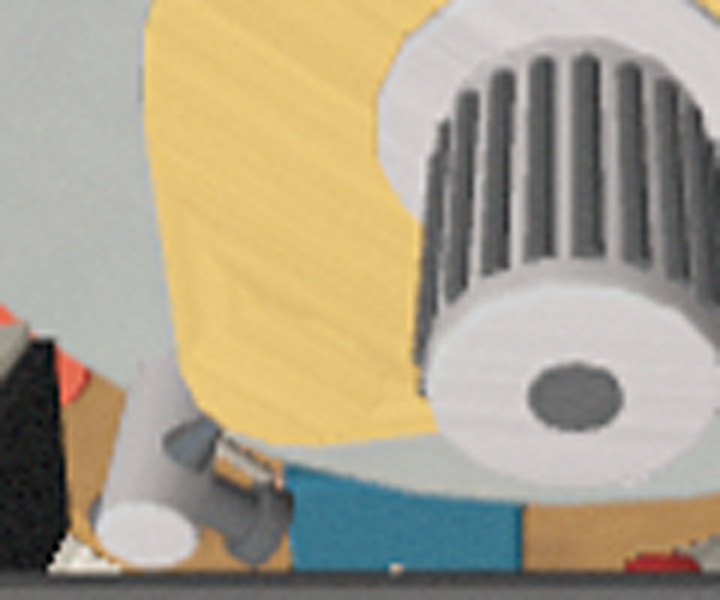

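```bash
python3 - <<'E'
from cell import arm
s=arm.observe();print(s["clock"],s["force"],abs(s["dq"]).max());arm.sign_off()
E
```

```text
14.85 [ 0.59942547 -1.08437596  0.39130656] 0.0012651175892264771
the job is handed in; nothing more can be done
```

I gripped the knob of the wheel with the high spot and turned it clockwise about 0.64 rad in two slow steps. I then opened the fingers, backed them off above the knob and handed in at 14.85 s of the 38 s allowed. The hand-in reports no verdict.

**Last checks, after letting go:**
- **Angle:** the bulge peak read from −0.07 to +0.04 rad of the pointer in the top, side and wrist pictures, against the 0.2 allowed. An earlier wrist reading of −0.12 came from a crop that cut off the peak, so I discarded it.
- **At rest and clear:** the arm was still, and the force reading was about 1 N, which is noise. I took no later picture to confirm the wheel's own speed. The peak's position in the top view did not change when I let go and backed off.
- **Round wheel:** I never went near it, but I did not measure it again.

**What disagreed or failed:**
- **Fingertip position:** the wrist pictures put the fingertips about 37 mm further back than the text and `arm.tcp_to_tips` say. My first grasp therefore closed above the knob and pressed on its top with about 18 N, and the wheel turned only about 0.05 rad. I corrected for this and the second grasp held at about 32 mm, the knob's diameter.
- **Hanging monitor:** its lower edge is 0.74 m above the bench, over the arm's path. I tilted the tool about 23 degrees and planned the path so the arm stayed about 2 to 4 cm clear of it, by my own estimate.

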